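# Store the painted brackets in the ratchet drying carousel

### The job

Put the painted lamp brackets lying on the table away in the drying carousel, each in a compartment of its own so that they cannot scrape one another: lay a bracket on the tipping tray, lift the tray by its bar to slide it down the chute, and turn the pan on by pushing the spring-return ratchet lever, one tooth a stroke, until the next compartment stands squarely under the chute. Finish with every bracket stored, an empty compartment squarely under the chute, the tray back down flat and the lever back at rest; leave the spray can and the tin cup alone.

Things in the scene. Friction and masses are not known exactly. Their poses are not given: they have to be found in the camera images.
- carousel: Drying carousel fixed on the table. Origin: on its pan's vertical axis at table height; x from tipping tray to chute hood, y left, z up. Square base and clear flat cover, 310 mm sides, cover top 143 mm up. Hood over the window on the cover: 118 mm wide inside, x 30 to 141 mm, top 218 mm up, open only to the tray, which lies on the cover's near part. Lever on the right (-y) side.
- drop_point (a point): fixed point under the middle of the chute window, at pan-floor height: 88 mm along the carousel's x axis, 34 mm above the table
- pan_hub (a point): centre of the pan floor, on the pan's axis, 34 mm above the table; its x and y axes turn with the pan, along its two crossing dividers. Aluminium pan under the cover, 143 mm inner radius, rim 41 mm and dividers 20 mm high, in four equal quarter compartments; cover underside 138 mm above the table
- pan (a joint): turn of the pan (rad), growing anticlockwise seen from above, without limit. At 0 and every multiple of pi/2 a compartment stands squarely under the chute. 16 teeth: one tooth is 0.393 rad, four teeth one compartment. A friction brake holds it wherever it stops. Only the lever drives it
- lever (a joint): swing of the ratchet lever (rad): 0 at rest, where its spring returns it by itself; 0.489 at its stop. Its pawl drops behind the next tooth only when the lever is right back at rest; a full push to the stop then brings a tooth into register, one tooth a stroke (the first stroke may move 0 to 1.3 teeth). Pushed part-way, the pan stops short. The push takes 5 to 9 N at the post
- lever_grip (a point): on the axis of the lever's upright post, 95 mm above the table. Round rubber sleeve, 22 mm diameter, 60 to 130 mm above the table, free all round, 200 mm from the carousel's axis on its right. Rest to stop is 97 mm of travel on an arc nearly parallel to the carousel's +x (local x -48 to +48 mm, local y -194 to -200 mm): push it from its -x side
- tray (a joint): tilt of the tipping tray (rad): 0 flat on the cover, up to 1.05. Hinged along its far edge, at the hood; lifting its near end slides what lies on it into the hood, to fall into the compartment below. A bracket starts to slide at about 0.5 to 0.75; lift to about 0.95. Let go, it falls back flat by its own weight
- tray_bar (a point): middle of the tray's lifting bar: a round bar of 11 mm diameter along y over the near end of the tray, free over 90 mm of its length, 42 mm above the tray floor. It turns with the tray about the hinge, so it moves on an arc of 148 mm radius
- tray_bed (a point): middle of the tray's floor (its upper face), 148 mm above the table when flat; the floor is 112 mm wide (y) between 18 mm side walls and reaches from 83 mm on the near side of this point to 72 mm on the hood side; the bar is 75 mm on the near side
- tray_hinge (a point): middle of the tray's hinge line (along the carousel's y axis), 20 mm along its x axis and 148 mm above the table
- comp_0 (a point): middle of the floor of pan compartment 0, 88 mm from the pan's axis; turns with the pan (in register with the chute when right over drop_point in plan)
- comp_1 (a point): middle of the floor of pan compartment 1, 88 mm from the pan's axis; turns with the pan (in register with the chute when right over drop_point in plan)
- comp_2 (a point): middle of the floor of pan compartment 2, 88 mm from the pan's axis; turns with the pan (in register with the chute when right over drop_point in plan)
- comp_3 (a point): middle of the floor of pan compartment 3, 88 mm from the pan's axis; turns with the pan (in register with the chute when right over drop_point in plan)
- bracket_a_mid (a point): centre, half-way up (16 mm over its underside), of a black painted folded steel lamp bracket, 53 mm (x) by 87 mm (y) by 32 mm high, about 85 g; loose, may be absent. A 7 mm flange lies flat, 84 mm long in y and the full width in x; along its +x edge an upright plate 31 mm high, 75 mm long, 5 to 11 mm thick. Easily gripped across its width (x), fingers low
- bracket_b_mid (a point): centre, half-way up (16 mm over its underside), of a black painted folded steel lamp bracket, 48 mm (x) by 87 mm (y) by 32 mm high, about 85 g; loose, may be absent. A 7 mm flange lies flat, 84 mm long in y and the full width in x; along its +x edge an upright plate 31 mm high, 75 mm long, 5 to 11 mm thick. Easily gripped across its width (x), fingers low
- bracket_c_mid (a point): centre, half-way up (16 mm over its underside), of a black painted folded steel lamp bracket, 48 mm (x) by 87 mm (y) by 34 mm high, about 85 g; loose, may be absent. A 7 mm flange lies flat, 84 mm long in y and the full width in x; along its +x edge an upright plate 31 mm high, 75 mm long, 5 to 11 mm thick. Easily gripped across its width (x), fingers low
- spray_black: bystander: upright black spray can, 67 mm diameter, 200 mm high, origin under its base; leave it alone
- parts_cup: bystander: tin cup, 76 mm diameter, 61 mm high, origin under its base; leave it alone

How it is judged:
At the end, for the whole second after the job is handed in: every bracket present in the pan (centre under 143 mm from its axis, 20 to 115 mm above the table), no two in one compartment; an empty compartment's middle within 20 mm of the drop point in plan; tray and lever below 0.06 rad (horizontal distance between each of bracket_a_mid, bracket_b_mid, bracket_c_mid and pan_hub below 0.143 m and height (world z) of bracket_a_mid between 0.02 and 0.115 m and height (world z) of bracket_b_mid between 0.02 and 0.115 m and height (world z) of bracket_c_mid between 0.02 and 0.115 m and ((horizontal distance between comp_0 and drop_point below 0.02 m and ((x of bracket_a_mid in the frame of pan_hub above 0 m and y of each of bracket_a_mid, bracket_b_mid in the frame of pan_hub above 0 m and x of each of bracket_b_mid, bracket_c_mid in the frame of pan_hub below 0 m and y of bracket_c_mid in the frame of pan_hub below 0 m) or (x of bracket_a_mid in the frame of pan_hub above 0 m and y of each of bracket_a_mid, bracket_c_mid in the frame of pan_hub above 0 m and x of each of bracket_b_mid, bracket_c_mid in the frame of pan_hub below 0 m and y of bracket_b_mid in the frame of pan_hub below 0 m) or (x of each of bracket_a_mid, bracket_c_mid in the frame of pan_hub below 0 m and y of each of bracket_a_mid, bracket_b_mid in the frame of pan_hub above 0 m and x of bracket_b_mid in the frame of pan_hub above 0 m and y of bracket_c_mid in the frame of pan_hub below 0 m) or (x of each of bracket_a_mid, bracket_b_mid in the frame of pan_hub below 0 m and y of each of bracket_a_mid, bracket_c_mid in the frame of pan_hub above 0 m and y of bracket_b_mid in the frame of pan_hub below 0 m and x of bracket_c_mid in the frame of pan_hub above 0 m) or (x of each of bracket_a_mid, bracket_c_mid in the frame of pan_hub below 0 m and y of bracket_a_mid in the frame of pan_hub below 0 m and x of bracket_b_mid in the frame of pan_hub above 0 m and y of each of bracket_b_mid, bracket_c_mid in the frame of pan_hub above 0 m) or (x of each of bracket_a_mid, bracket_b_mid in the frame of pan_hub below 0 m and y of bracket_a_mid in the frame of pan_hub below 0 m and y of each of bracket_b_mid, bracket_c_mid in the frame of pan_hub above 0 m and x of bracket_c_mid in the frame of pan_hub above 0 m))) or (horizontal distance between comp_1 and drop_point below 0.02 m and ((x of bracket_a_mid in the frame of pan_hub above 0 m and y of each of bracket_a_mid, bracket_c_mid in the frame of pan_hub below 0 m and x of each of bracket_b_mid, bracket_c_mid in the frame of pan_hub below 0 m and y of bracket_b_mid in the frame of pan_hub above 0 m) or (x of bracket_a_mid in the frame of pan_hub above 0 m and y of each of bracket_a_mid, bracket_b_mid in the frame of pan_hub below 0 m and x of each of bracket_b_mid, bracket_c_mid in the frame of pan_hub below 0 m and y of bracket_c_mid in the frame of pan_hub above 0 m) or (x of each of bracket_a_mid, bracket_c_mid in the frame of pan_hub below 0 m and y of bracket_a_mid in the frame of pan_hub above 0 m and x of bracket_b_mid in the frame of pan_hub above 0 m and y of each of bracket_b_mid, bracket_c_mid in the frame of pan_hub below 0 m) or (x of each of bracket_a_mid, bracket_b_mid in the frame of pan_hub below 0 m and y of bracket_a_mid in the frame of pan_hub above 0 m and y of each of bracket_b_mid, bracket_c_mid in the frame of pan_hub below 0 m and x of bracket_c_mid in the frame of pan_hub above 0 m) or (x of each of bracket_a_mid, bracket_c_mid in the frame of pan_hub below 0 m and y of each of bracket_a_mid, bracket_b_mid in the frame of pan_hub below 0 m and x of bracket_b_mid in the frame of pan_hub above 0 m and y of bracket_c_mid in the frame of pan_hub above 0 m) or (x of each of bracket_a_mid, bracket_b_mid in the frame of pan_hub below 0 m and y of each of bracket_a_mid, bracket_c_mid in the frame of pan_hub below 0 m and y of bracket_b_mid in the frame of pan_hub above 0 m and x of bracket_c_mid in the frame of pan_hub above 0 m))) or (horizontal distance between comp_2 and drop_point below 0.02 m and ((x of each of bracket_a_mid, bracket_b_mid in the frame of pan_hub above 0 m and y of each of bracket_a_mid, bracket_c_mid in the frame of pan_hub below 0 m and y of bracket_b_mid in the frame of pan_hub above 0 m and x of bracket_c_mid in the frame of pan_hub below 0 m) or (x of each of bracket_a_mid, bracket_c_mid in the frame of pan_hub above 0 m and y of each of bracket_a_mid, bracket_b_mid in the frame of pan_hub below 0 m and x of bracket_b_mid in the frame of pan_hub below 0 m and y of bracket_c_mid in the frame of pan_hub above 0 m) or (x of each of bracket_a_mid, bracket_b_mid in the frame of pan_hub above 0 m and y of bracket_a_mid in the frame of pan_hub above 0 m and y of each of bracket_b_mid, bracket_c_mid in the frame of pan_hub below 0 m and x of bracket_c_mid in the frame of pan_hub below 0 m) or (x of each of bracket_a_mid, bracket_c_mid in the frame of pan_hub above 0 m and y of bracket_a_mid in the frame of pan_hub above 0 m and x of bracket_b_mid in the frame of pan_hub below 0 m and y of each of bracket_b_mid, bracket_c_mid in the frame of pan_hub below 0 m) or (x of bracket_a_mid in the frame of pan_hub below 0 m and y of each of bracket_a_mid, bracket_b_mid in the frame of pan_hub below 0 m and x of each of bracket_b_mid, bracket_c_mid in the frame of pan_hub above 0 m and y of bracket_c_mid in the frame of pan_hub above 0 m) or (x of bracket_a_mid in the frame of pan_hub below 0 m and y of each of bracket_a_mid, bracket_c_mid in the frame of pan_hub below 0 m and x of each of bracket_b_mid, bracket_c_mid in the frame of pan_hub above 0 m and y of bracket_b_mid in the frame of pan_hub above 0 m))) or (horizontal distance between comp_3 and drop_point below 0.02 m and ((x of each of bracket_a_mid, bracket_b_mid in the frame of pan_hub above 0 m and y of bracket_a_mid in the frame of pan_hub below 0 m and y of each of bracket_b_mid, bracket_c_mid in the frame of pan_hub above 0 m and x of bracket_c_mid in the frame of pan_hub below 0 m) or (x of each of bracket_a_mid, bracket_c_mid in the frame of pan_hub above 0 m and y of bracket_a_mid in the frame of pan_hub below 0 m and x of bracket_b_mid in the frame of pan_hub below 0 m and y of each of bracket_b_mid, bracket_c_mid in the frame of pan_hub above 0 m) or (x of each of bracket_a_mid, bracket_b_mid in the frame of pan_hub above 0 m and y of each of bracket_a_mid, bracket_c_mid in the frame of pan_hub above 0 m and y of bracket_b_mid in the frame of pan_hub below 0 m and x of bracket_c_mid in the frame of pan_hub below 0 m) or (x of each of bracket_a_mid, bracket_c_mid in the frame of pan_hub above 0 m and y of each of bracket_a_mid, bracket_b_mid in the frame of pan_hub above 0 m and x of bracket_b_mid in the frame of pan_hub below 0 m and y of bracket_c_mid in the frame of pan_hub below 0 m) or (x of bracket_a_mid in the frame of pan_hub below 0 m and y of each of bracket_a_mid, bracket_c_mid in the frame of pan_hub above 0 m and x of each of bracket_b_mid, bracket_c_mid in the frame of pan_hub above 0 m and y of bracket_b_mid in the frame of pan_hub below 0 m) or (x of bracket_a_mid in the frame of pan_hub below 0 m and y of each of bracket_a_mid, bracket_b_mid in the frame of pan_hub above 0 m and x of each of bracket_b_mid, bracket_c_mid in the frame of pan_hub above 0 m and y of bracket_c_mid in the frame of pan_hub below 0 m)))) and value of joint each of tray, lever below 0.06 rad); the robot touches nothing.
It fails at once if the spray can is pushed more than 50 mm away or knocked over (distance of spray_black from where it was at the start of the episode above 0.05 m or angle between spray_black's own z axis and vertical above 0.5 rad).
It fails at once if the tin cup is pushed more than 50 mm away or knocked over (distance of parts_cup from where it was at the start of the episode above 0.05 m or angle between parts_cup's own z axis and vertical above 0.5 rad).
Of bracket_a, bracket_b, bracket_c only 2 to 3 are there at a start; the rules pass over those that are not, and their reading is None.
At some moment in a run one of bracket_a, bracket_b, bracket_c may be knocked a few centimetres aside while the robot is not near it.
It also fails if it takes over 210 s, if anything falls off the work surface, if the arm or the gripper's body presses on something with over 40 N, if the wrist force passes 120 N, or if a joint passes its speed limit or range.

### The arm

A 6-joint arm with a two-finger parallel gripper is mounted at the origin on a cart in front of the work surface, level with it; the furniture and walls round the work are solid. World frame = base frame: x ahead of the robot, y to its left, z up, the work surface at z = 0. Lengths are in m, angles in rad, forces in N, time in s.
With the tool pointing down it reaches from about 0.25 to 0.725 m from the base axis. Payload 4 kg.
Tool frame: the origin (TCP) lies between the finger pads; the fingertips stand 11 mm ahead of it and the grasp point (between the pads) lies 8 mm behind it (bot.tip_extent is the distance from the TCP to the fingertips, in m); z points along the fingers, y is the line along which they close (so a half turn about z gives the same grasp; the last joint's range is limited). The gripper opens to 85 mm and grips with 20 to 120 N. Pads are 22 mm wide; open, the fingers measure 114 mm over their backs; the gripper's body (76 mm by 85 mm) begins 54 mm behind the grasp point. The pads swing forward as they close: fully open they stand 13 mm farther back than shut.
Start: joints at [-1.156, 0.241, 0.005, 1.335, 0, 1.571], TCP at [0.202, -0.458, 0.242] pointing down, gripper open.
Joint ranges: [-2.72, 2.72], [-1.05, 1.87], [-1.09, 1.28], [-1.99, 2.15], [-1.42, 1.44], [-3.14, 3.14]. Speed limits (rad/s): [2.79, 2.79, 3.14, 3.14, 3.14, 3.14].

### API

Orientations are given as a unit quaternion [x, y, z, w].
In Python, from workcell import bot gives the robot as it stands. The module is installed in compiled form; this text tells all that it offers.
- The arm moves only by the tool drive_tool, never from a script. Its argument "rows" is a list of rows, each an object of numbers: "dx", "dy", "dz": the shift along the tool's x, y, z in units of 50 mm (1.0 is 50 mm); "wx", "wy", "wz": the turn, a rotation vector about the tool's x, y, z in units of 5 degrees (1.0 is 5 degrees); "hand": the finger opening in mm, from 0 to 85.4. A call has 1 to 20 rows; each row is the pose to reach, as a shift and turn from the pose commanded when the call began, along the tool's axes at that moment; what a row does not reach only later rows make up. A row lasts 1/10 s, in which the tool goes at most 50 mm and 8.59 degrees, less where a joint would pass 70% of its speed; a pose out of reach is approached as far as the arm can. A call with a gripper value outside its range is refused whole. The fingers move at their own pace and stop on an object; the grip force is fixed at half the most. Time passes only in rows, so rows that repeat a pose let the fingers close. It gives the time, the measured TCP pose, the force, the opening and the grip force at its end, in the units of the state.
- bot.get_obs(): the state, without advancing time (a new reading comes with each control period).
- bot.camera(name): name is "scene" or "top" or "wrist"; returns the picture (384x512x3 uint8, red, green, blue); there is no depth.
- bot.get_calibration(name): a dict with "vfov" (degrees; the focal length in pixels is half the picture's height over the tangent of half this angle, whatever the lens; pixels are square), "cx", "cy" (the principal point, pixels), "origin" and "rotation" of the camera in the world; the wrist camera has in their place "mount" (4x4, takes a point from camera to tool coordinates, whose origin is the TCP and whose axes are the flange's). Camera axes: x right, y up, looking along -z (the intrinsics and any distortion apply to the point x, -y, -z); pixel columns grow to the right and rows downward; lengths in m; the calibration is good to about 2 mm. A picture is of the moment at which its call begins: read the wrist's pose just before it. get_calibration takes no time and is no camera call.
- bot.job_done(): hands the job in; it is judged then, once.
Trained networks look in the newest picture that a camera, given by its name, has taken for a name from the list of things; names that differ only in an ending like _2 or _b are one class to them, and where a whole thing is asked for, a point or a joint stands for the part that bears it (a point fixed in the world has none). Each returns a list of dicts, best first, with "score" (0 to 1); they miss things now and then, are a little off and sometimes report something else, mostly with a low value. They report only what shows in the picture. A call takes as long as a camera call.
- bot.look_for(camera, thing): "extent" ([centre column, centre row, width, height] in pixels, round what is visible of it).
- bot.outline_of(camera, thing): "region" (384x512 bool, what is visible of it) and "extent" ([centre column, centre row, width, height] in pixels, round what is visible of it).
The state is a dict: "clock": time; "joint_pos": joint angles; "joint_vel": joint speeds; "tau": joint torques, N m; "eef_pos": TCP position; "tool_rot": TCP orientation; "ft_force": force on the tool from outside, world axes, zero at the start; "ft_torque": the same for the moment, N m; "grip_width": finger opening in m; "grasp_force": force on a finger pad.
Only numpy, scipy, OpenCV 4.12 (cv2) and the standard library are available. Lean on these libraries where they do the work, as an engineer would, in place of code of your own. Each camera call takes 0.05 s, during which the arm holds its last target. There are 200 camera calls.

## Working session

There is one attempt and no reset: what is moved stays moved. The work goes in short steps, Python scripts to look and compute and a tool call to move; the robot and the scene stay as the last step left them, time stands still between calls to the robot, and variables do not carry over. Pictures are saved under pics/ and viewed, at most 14 in all, crops included, and the job is handed in when it is done.

Besides the shell and the picture viewer there is one more tool, called after ">>>" as name(argument=value, ...), one argument or row to a line, values as JSON. drive_tool: Moves the arm, as the interface text tells. Its arguments: {"type":"object","properties":{"rows":{"type":"array","items":{"type":"object","properties":{"dx":{"type":"number"},"dy":{"type":"number"},"dz":{"type":"number"},"wx":{"type":"number"},"wy":{"type":"number"},"wz":{"type":"number"},"hand":{"type":"number"}}}}},"required":["rows"]}

```bash
mkdir -p pics
cat > h.py <<'E'
import numpy as np, cv2
from scipy.spatial.transform import Rotation as R
from workcell import bot
def pic(cam,name=None):
    o=bot.get_obs(); im=bot.camera(cam)
    if name: cv2.imwrite(f'pics/{name}.png',im[:,:,::-1])
    return o,im
def campose(cam,o):
    c=bot.get_calibration(cam)
    if 'mount' in c:
        M=np.array(c['mount']); T=np.eye(4); T[:3,:3]=R.from_quat(o['tool_rot']).as_matrix(); T[:3,3]=o['eef_pos']
        T=T@M; return c,T[:3,3],T[:3,:3]
    return c,np.array(c['origin']),np.array(c['rotation'])
def ray(cam,o,u,v):
    c,p,Rm=campose(cam,o); f=192/np.tan(np.radians(c['vfov'])/2)
    return p,Rm@np.array([(u-c['cx'])/f,-(v-c['cy'])/f,-1])
def at(cam,o,u,v,z):
    p,d=ray(cam,o,u,v); return p+d*(z-p[2])/d[2]
def proj(cam,o,X):
    c,p,Rm=campose(cam,o); f=192/np.tan(np.radians(c['vfov'])/2)
    q=Rm.T@(np.array(X)-p); return np.array([c['cx']+f*q[0]/-q[2], c['cy']-f*q[1]/-q[2]])
E
python3 - <<'E'
from h import *
np.set_printoptions(precision=3,suppress=True)
for cam in('scene','top'):
    o,im=pic(cam,cam); c=bot.get_calibration(cam); print(cam,{k:(np.round(v,3).tolist()) if not isinstance(v,str) else v for k,v in c.items()})
    for t in('carousel','bracket_a_mid','tray','lever','pan','spray_black','parts_cup'):
        print(t,[(np.round(d['extent'],0),round(d['score'],2)) for d in bot.look_for(cam,t)][:5])
print(bot.get_calibration('wrist')); print(bot.get_obs())
E
```

```text
scene {'vfov': 44.278, 'cx': 255.061, 'cy': 194.133, 'origin': [-0.463, 0.144, 1.271], 'rotation': [-0.241, 0.259, 0.701, -0.619]}
carousel [(array([252., 198.,  92., 112.]), 0.84)]
bracket_a_mid [(array([187., 259.,  26.,  12.]), 0.51)]
tray [(array([258., 200.,  38.,  41.]), 0.67), (array([187., 260.,  26.,  14.]), 0.32)]
lever [(array([250., 211.,  56.,  82.]), 0.18)]
pan [(array([251., 208.,  51.,  82.]), 0.95)]
spray_black [(array([370., 210.,  16.,  18.]), 0.51), (array([249., 211.,  57.,  81.]), 0.22)]
parts_cup [(array([148., 191.,  19.,  22.]), 0.73)]
top {'vfov': 56.726, 'cx': 255.035, 'cy': 192.626, 'origin': [-0.042, 0.233, 1.125], 'rotation': [-0.159, 0.222, 0.776, -0.568]}
carousel [(array([254., 196., 118., 117.]), 0.95)]
bracket_a_mid [(array([193., 267.,  27.,  19.]), 0.75), (array([264., 205.,  60.,  77.]), 0.15)]
tray [(array([259., 199.,  48.,  48.]), 0.97)]
lever []
pan [(array([263., 205.,  61.,  84.]), 0.8)]
spray_black [(array([363., 171.,  28.,  48.]), 0.69), (array([257., 195., 115., 120.]), 0.6)]
parts_cup [(array([259., 195., 122., 117.]), 0.72), (array([141., 197.,  26.,  29.]), 0.64)]
{'vfov': 63.5616976422821, 'cx': 250.2851240780359, 'cy': 189.54415551607565, 'mount': array([[-0.   ,  0.945,  0.328,  0.084],
       [ 1.   ,  0.   , -0.   , -0.001],
       [-0.   ,  0.328, -0.945, -0.133],
       [ 0.   ,  0.   ,  0.   ,  1.   ]])}
{'clock': 0.8, 'joint_pos': array([-1.156,  0.241,  0.005,  1.335, -0.   ,  1.571]), 'joint_vel': array([-0.   , -0.   ,  0.001,  0.001,  0.   , -0.   ]), 'tau': array([  0.   , -37.215,  25.268,   0.001,  -0.   ,   0.   ]), 'eef_pos': array([ 0.202, -0.458,  0.242]), 'tool_rot': array([ 0.979,  0.206, -0.   ,  0.   ]), 'ft_force': array([-0.403,  0.478,  0.71 ]), 'ft_torque': array([ 0.03 ,  0.077, -0.001]), 'grasp_force': 0.0, 'grip_width': 0.0850576879352918}
```

```bash
sed -i "s/np.array(c\['rotation'\])/R.from_quat(c['rotation']).as_matrix()/" h.py
python3 - <<'E'
import cv2
a=cv2.imread('pics/top.png');b=cv2.imread('pics/scene.png')
cv2.imwrite('pics/top_c.png',cv2.resize(a[90:320,110:410],(780,598),interpolation=cv2.INTER_CUBIC))
cv2.imwrite('pics/scene_c.png',cv2.resize(b[110:310,130:390],(780,600),interpolation=cv2.INTER_CUBIC))
E
```

```text
(no output)
```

View pics/top_c.png

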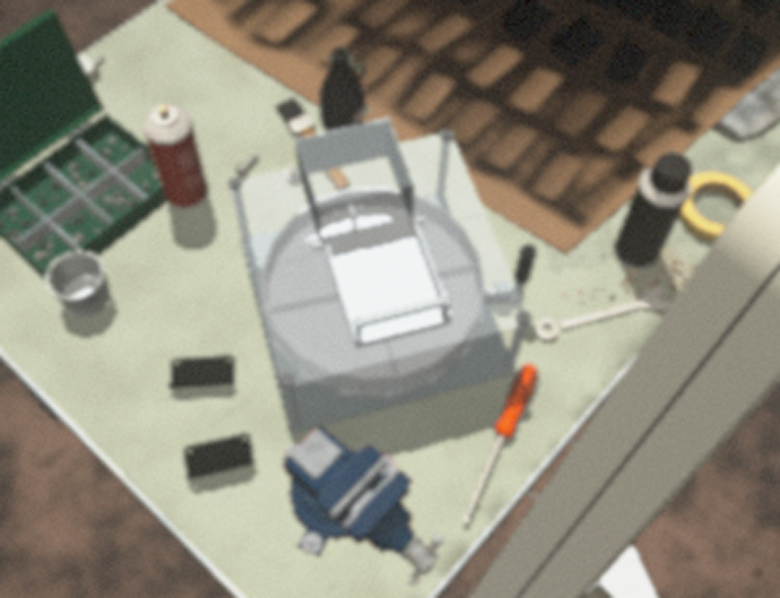

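View pics/scene_c.png

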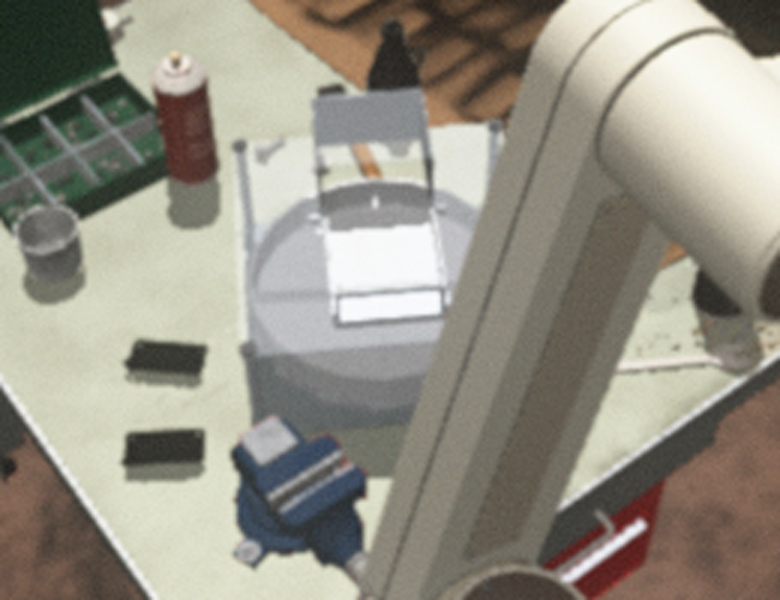

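Run:
```python
from h import *
np.set_printoptions(precision=3,suppress=True)
o=bot.get_obs()
f=lambda x,y:(110+x/2.6,90+y/2.6)
g=lambda x,y:(130+x/3,110+y/3)
P={'farL':(238,183,.143),'farR':(449,135,.143),'nearL':(287,385,.143),'nearR':(512,350,.143),'barL':(357,340,.19),'barR':(447,320,.19),'hgL':(330,248,.148),'hgR':(417,237,.148),'br1':(203,373,.016),'br2':(220,458,.016),'post':(525,262,.11),'sprayTop':(670,170,.2),'cup':(77,270,.05),'b1 l':(172,380,.03),'b1r':(235,378,.03),'hoodL':(297,150,.218),'hoodR':(388,123,.218)}
for k,(x,y,z) in P.items(): print(k,at('top',o,*f(x,y),z))
S={'farL':(240,148,.143),'nearL':(248,350,.143),'br1':(165,358,.016),'br2':(164,448,.016),'hgL':(328,225,.148),'barL':(335,320,.19),'barR':(443,312,.19),'hgR':(437,222,.148)}
for k,(x,y,z) in S.items(): print('S',k,at('scene',o,*g(x,y),z))
```

```text
farL [0.711 0.18  0.143]
farR [ 0.705 -0.113  0.143]
nearL [0.411 0.193 0.143]
nearR [ 0.374 -0.072  0.143]
barL [0.419 0.105 0.19 ]
barR [ 0.412 -0.001  0.19 ]
hgL [0.574 0.094 0.148]
hgR [ 0.556 -0.016  0.148]
br1 [0.519 0.288 0.016]
br2 [0.398 0.292 0.016]
post [ 0.501 -0.146  0.11 ]
sprayTop [ 0.525 -0.339  0.2  ]
cup [0.704 0.418 0.05 ]
b1 l [0.514 0.328 0.03 ]
b1r [0.493 0.25  0.03 ]
hoodL [0.682 0.103 0.218]
hoodR [ 0.689 -0.019  0.218]
S farL [0.706 0.181 0.143]
S nearL [0.415 0.189 0.143]
S br1 [0.515 0.287 0.016]
S br2 [0.395 0.29  0.016]
S hgL [0.569 0.093 0.148]
S barL [0.404 0.101 0.19 ]
S barR [ 0.4   -0.006  0.19 ]
S hgR [ 0.558 -0.024  0.148]
```

```bash
cat >> h.py <<'E'
C=np.array([0.545,0.040]); PHI=-0.05
def car(x,y,z): c,s=np.cos(PHI),np.sin(PHI); return np.array([C[0]+c*x-s*y,C[1]+s*x+c*y,z])
def to(pos,xang=None,tilt=0):
    "xang: world direction of tool x (deg), tool pointing down; prints move units"
    o=bot.get_obs(); Rn=R.from_quat(o['tool_rot'])
    d=Rn.inv().apply(np.array(pos)-o['eef_pos'])/.05
    if xang is None: w=np.zeros(3)
    else:
        a=np.radians(xang); Rt=R.from_matrix(np.array([[np.cos(a),np.sin(a),0],[np.sin(a),-np.cos(a),0],[0,0,-1]]))
        w=np.degrees((Rn.inv()*Rt).as_rotvec())/5
    print('d',np.round(d,2),'w',np.round(w,2),'rows>=',max(np.linalg.norm(d),np.linalg.norm(w)*5/8.59).round(1))
E
python3 -c "
from h import *
to((.5,.1,.42),87)"
```

```text
d [ 9.96 -7.8  -3.55] w [  0.     0.   -12.65] rows>= 13.1
```

>>> drive_tool(
  rows=[
    {"dz":-2,"wz":-1.5},
    {"dz":-3.5,"wz":-3},
    {"dx":10,"dy":-7.8,"dz":-3.6,"wz":-12.6},
    {"dx":10,"dy":-7.8,"dz":-3.6,"wz":-12.6},
    {"dx":10,"dy":-7.8,"dz":-3.6,"wz":-12.6},
    {"dx":10,"dy":-7.8,"dz":-3.6,"wz":-12.6},
    {"dx":10,"dy":-7.8,"dz":-3.6,"wz":-12.6},
    {"dx":10,"dy":-7.8,"dz":-3.6,"wz":-12.6},
    {"dx":10,"dy":-7.8,"dz":-3.6,"wz":-12.6},
    {"dx":10,"dy":-7.8,"dz":-3.6,"wz":-12.6},
    {"dx":10,"dy":-7.8,"dz":-3.6,"wz":-12.6},
    {"dx":10,"dy":-7.8,"dz":-3.6,"wz":-12.6},
    {"dx":10,"dy":-7.8,"dz":-3.6,"wz":-12.6},
    {"dx":10,"dy":-7.8,"dz":-3.6,"wz":-12.6},
    {"dx":10,"dy":-7.8,"dz":-3.6,"wz":-12.6},
    {"dx":10,"dy":-7.8,"dz":-3.6,"wz":-12.6},
    {"dx":10,"dy":-7.8,"dz":-3.6,"wz":-12.6},
    {"dx":10,"dy":-7.8,"dz":-3.6,"wz":-12.6},
  ],
)

```text
invalid input at $.rows[0]: expected keys dx, dy, dz, wx, wy, wz, hand
```

Run:
```python
from h import *
np.set_printoptions(precision=3,suppress=True)
o,im=pic('wrist'); print(o['eef_pos'],o['tool_rot'])
cv2.imwrite('pics/w1.png',cv2.resize(im[:,:,::-1],(800,600),interpolation=cv2.INTER_CUBIC))
for t in('tray','tray_bar','lever','pan','bracket_a_mid','carousel'):
    print(t,[(np.round(d['extent'],0),round(d['score'],2)) for d in bot.look_for('wrist',t)][:4])
```

```text
[ 0.202 -0.458  0.242] [ 0.979  0.206 -0.     0.   ]
tray []
tray_bar []
lever []
pan []
bracket_a_mid []
carousel []
```

View pics/w1.png

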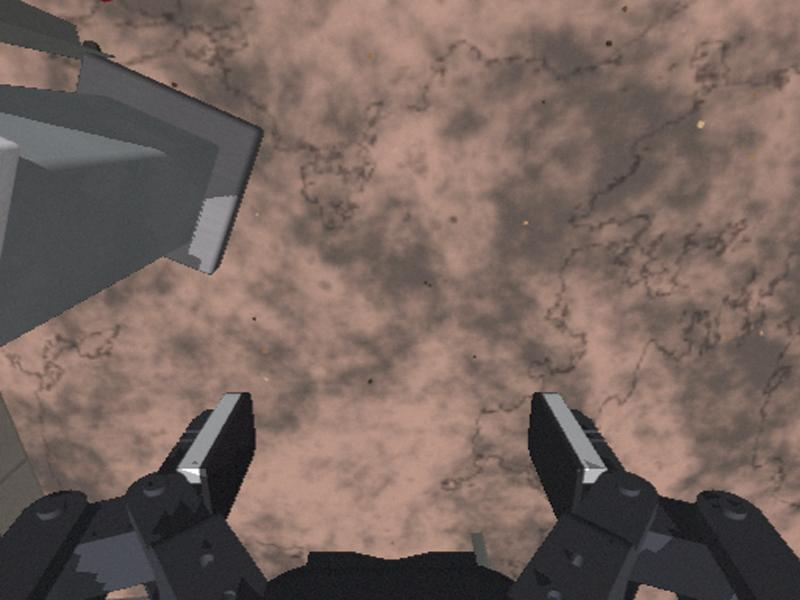

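>>> drive_tool(
  rows=[
    {"dx":0,"dy":0,"dz":-2,"wx":0,"wy":0,"wz":-1.5,"hand":85},
    {"dx":10,"dy":-7.8,"dz":-3.6,"wx":0,"wy":0,"wz":-12.6,"hand":85},
    {"dx":10,"dy":-7.8,"dz":-3.6,"wx":0,"wy":0,"wz":-12.6,"hand":85},
    {"dx":10,"dy":-7.8,"dz":-3.6,"wx":0,"wy":0,"wz":-12.6,"hand":85},
    {"dx":10,"dy":-7.8,"dz":-3.6,"wx":0,"wy":0,"wz":-12.6,"hand":85},
    {"dx":10,"dy":-7.8,"dz":-3.6,"wx":0,"wy":0,"wz":-12.6,"hand":85},
    {"dx":10,"dy":-7.8,"dz":-3.6,"wx":0,"wy":0,"wz":-12.6,"hand":85},
    {"dx":10,"dy":-7.8,"dz":-3.6,"wx":0,"wy":0,"wz":-12.6,"hand":85},
    {"dx":10,"dy":-7.8,"dz":-3.6,"wx":0,"wy":0,"wz":-12.6,"hand":85},
    {"dx":10,"dy":-7.8,"dz":-3.6,"wx":0,"wy":0,"wz":-12.6,"hand":85},
    {"dx":10,"dy":-7.8,"dz":-3.6,"wx":0,"wy":0,"wz":-12.6,"hand":85},
    {"dx":10,"dy":-7.8,"dz":-3.6,"wx":0,"wy":0,"wz":-12.6,"hand":85},
    {"dx":10,"dy":-7.8,"dz":-3.6,"wx":0,"wy":0,"wz":-12.6,"hand":85},
    {"dx":10,"dy":-7.8,"dz":-3.6,"wx":0,"wy":0,"wz":-12.6,"hand":85},
    {"dx":10,"dy":-7.8,"dz":-3.6,"wx":0,"wy":0,"wz":-12.6,"hand":85},
    {"dx":10,"dy":-7.8,"dz":-3.6,"wx":0,"wy":0,"wz":-12.6,"hand":85},
    {"dx":10,"dy":-7.8,"dz":-3.6,"wx":0,"wy":0,"wz":-12.6,"hand":85},
  ],
)

```text
clock: 2.85
eef_pos: [0.5015, 0.1001, 0.4222]
tool_rot: [0.727, 0.687, -0.0, -0.0]
ft_force: [-0.7, -1.5, 0.5]
grip_width: 0.0851
grasp_force: 0.0
```

Run:
```python
from h import *
np.set_printoptions(precision=3,suppress=True)
o,im=pic('wrist'); print(o['eef_pos'],o['tool_rot'])
cv2.imwrite('pics/w1.png',cv2.resize(im[:,:,::-1],(800,600),interpolation=cv2.INTER_CUBIC))
for t in('tray','tray_bar','lever','pan','bracket_a_mid','carousel'):
    print(t,[(np.round(d['extent'],0),round(d['score'],2)) for d in bot.look_for('wrist',t)][:4])
```

```text
[0.501 0.1   0.422] [ 0.727  0.687 -0.    -0.   ]
tray [(array([256., 195., 123.,  97.]), 0.87), (array([326., 183.,  22.,  77.]), 0.58)]
tray_bar [(array([255., 197., 126.,  96.]), 0.67)]
lever [(array([323., 185.,  16.,  80.]), 0.67), (array([267., 292.,  10.,  20.]), 0.49)]
pan [(array([324., 185.,  19.,  75.]), 0.83)]
bracket_a_mid [(array([180.,  25.,  43.,  40.]), 0.77)]
carousel [(array([305., 183., 262., 240.]), 0.81)]
```

View pics/w1.png

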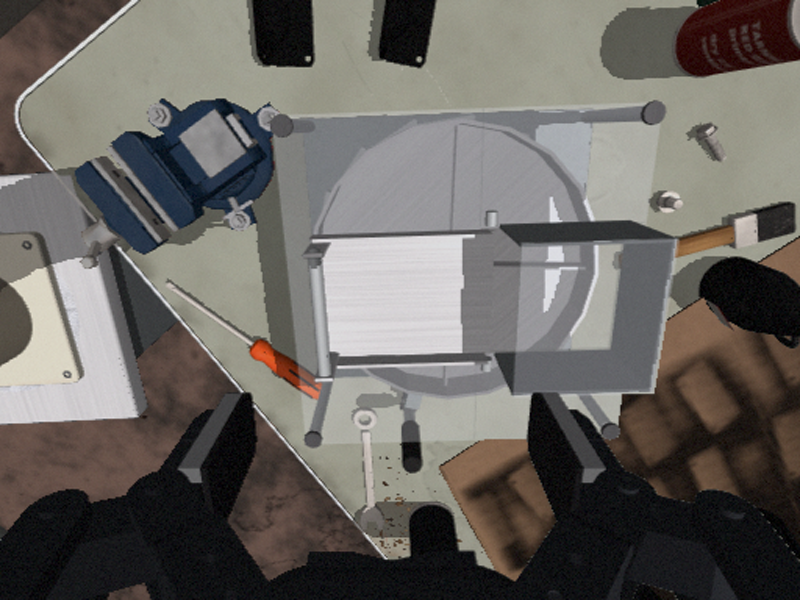

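Run:
```python
from h import *
np.set_printoptions(precision=4,suppress=True)
o=bot.get_obs()
P={'p1':(282,125,.143),'p2':(653,112,.143),'p3':(313,438,.143),'p4':(610,430,.143),'barL':(317,255,.19),'barR':(325,372,.19),'flNL':(325,237,.15),'flNR':(335,355,.15),'pinL':(492,215,.148),'pinR':(484,370,.148),'post':(411,463,.13),'divY1':(456,125,.054),'divY2':(452,225,.054),'divX1':(495,263,.054),'divX2':(585,266,.054),'br1':(283,63,.007),'br1b':(315,62,.007),'br2':(380,62,.007),'br2b':(430,62,.007)}
for k,(x,y,z) in P.items(): print(k,at('wrist',o,x/1.5625,y/1.5625,z))
```

```text
p1 [0.4188 0.1922 0.143 ]
p2 [0.7152 0.1847 0.143 ]
p3 [ 0.4108 -0.1041  0.143 ]
p4 [ 0.7077 -0.1121  0.143 ]
barL [0.4433 0.0952 0.19  ]
barR [ 0.439  -0.0064  0.19  ]
flNL [0.4449 0.1007 0.15  ]
flNR [ 0.4428 -0.0103  0.15  ]
pinL [0.587  0.1108 0.148 ]
pinR [ 0.5809 -0.035   0.148 ]
post [ 0.5077 -0.1503  0.13  ]
divY1 [0.5696 0.1839 0.054 ]
divY2 [0.5641 0.0857 0.054 ]
divX1 [0.6094 0.042  0.054 ]
divX2 [0.7059 0.033  0.054 ]
br1 [0.399  0.2543 0.007 ]
br1b [0.4319 0.2533 0.007 ]
br2 [0.4986 0.2494 0.007 ]
br2b [0.5498 0.2464 0.007 ]
```

```bash
sed -i "s/^C=.*/C=np.array([0.5631,0.0402]); PHI=-0.0265/" h.py
python3 -c "
from h import *
print(car(-.048,-.195,.25))
to(car(-.048,-.195,.25),88.5);to(car(-.048,-.195,.096),88.5);to(car(.06,-.197,.096),88.5)"
```

```text
[ 0.50994996 -0.15345968  0.25      ]
d [-5.05  0.46  3.45] w [ 0.01 -0.   -0.36] rows>= 6.1
d [-5.05  0.45  6.53] w [ 0.01 -0.   -0.36] rows>= 8.3
d [-5.03  2.61  6.54] w [ 0.01 -0.   -0.36] rows>= 8.6
```

>>> drive_tool(
  rows=[
    {"dx":-5.05,"dy":0.45,"dz":0,"wx":0,"wy":0,"wz":-0.36,"hand":85},
    {"dx":-5.05,"dy":0.45,"dz":0,"wx":0,"wy":0,"wz":-0.36,"hand":85},
    {"dx":-5.05,"dy":0.45,"dz":0,"wx":0,"wy":0,"wz":-0.36,"hand":85},
    {"dx":-5.05,"dy":0.45,"dz":2,"wx":0,"wy":0,"wz":-0.36,"hand":85},
    {"dx":-5.05,"dy":0.45,"dz":3,"wx":0,"wy":0,"wz":-0.36,"hand":85},
    {"dx":-5.05,"dy":0.45,"dz":4,"wx":0,"wy":0,"wz":-0.36,"hand":85},
    {"dx":-5.05,"dy":0.45,"dz":5,"wx":0,"wy":0,"wz":-0.36,"hand":85},
    {"dx":-5.05,"dy":0.45,"dz":6.53,"wx":0,"wy":0,"wz":-0.36,"hand":85},
    {"dx":-5.05,"dy":0.45,"dz":6.53,"wx":0,"wy":0,"wz":-0.36,"hand":85},
    {"dx":-5.05,"dy":0.45,"dz":6.53,"wx":0,"wy":0,"wz":-0.36,"hand":40},
    {"dx":-5.05,"dy":0.45,"dz":6.53,"wx":0,"wy":0,"wz":-0.36,"hand":40},
    {"dx":-5.05,"dy":0.45,"dz":6.53,"wx":0,"wy":0,"wz":-0.36,"hand":40},
    {"dx":-5.05,"dy":0.45,"dz":6.53,"wx":0,"wy":0,"wz":-0.36,"hand":40},
  ],
)

```text
clock: 4.5
eef_pos: [0.5123, -0.1531, 0.0987]
tool_rot: [0.716, 0.698, 0.001, 0.002]
ft_force: [1.2, 0.4, 0.7]
grip_width: 0.0402
grasp_force: 0.0
```

Run:
```python
from h import *
o,im=pic('wrist')
cv2.imwrite('pics/w2.png',cv2.resize(im[:,:,::-1],(640,480),interpolation=cv2.INTER_CUBIC))
to(car(-.048,-.195,.096),88.5);to(car(.054,-.197,.096),88.5)
```

```text
d [-0.01 -0.05  0.06] w [0.07 0.02 0.02] rows>= 0.1
d [-0.05  1.99  0.07] w [0.07 0.02 0.02] rows>= 2.0
```

View pics/w2.png

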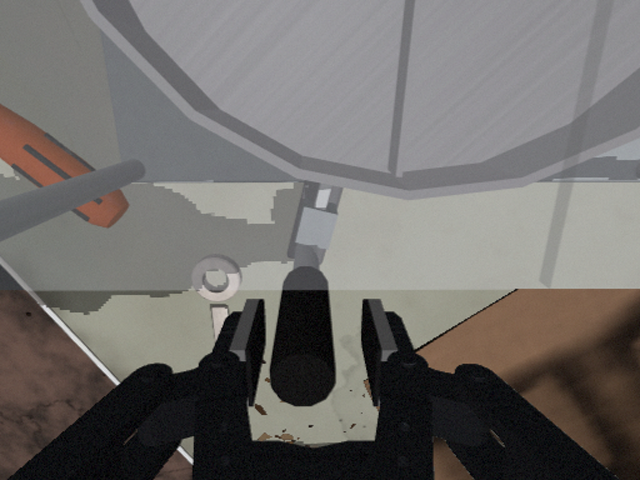

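>>> drive_tool(
  rows=[
    {"dx":0,"dy":0.4,"dz":0,"wx":0,"wy":0,"wz":0,"hand":40},
    {"dx":0,"dy":0.8,"dz":0,"wx":0,"wy":0,"wz":0,"hand":40},
    {"dx":0,"dy":1.2,"dz":0,"wx":0,"wy":0,"wz":0,"hand":40},
    {"dx":0,"dy":1.6,"dz":0,"wx":0,"wy":0,"wz":0,"hand":40},
    {"dx":0,"dy":2.0,"dz":0,"wx":0,"wy":0,"wz":0,"hand":40},
    {"dx":0,"dy":2.0,"dz":0,"wx":0,"wy":0,"wz":0,"hand":40},
    {"dx":0,"dy":2.0,"dz":0,"wx":0,"wy":0,"wz":0,"hand":40},
  ],
)

```text
clock: 5.25
eef_pos: [0.6102, -0.1548, 0.0979]
tool_rot: [0.716, 0.698, 0.0, 0.001]
ft_force: [-4.7, 1.1, 3.1]
grip_width: 0.0399
grasp_force: 2.2
```

>>> drive_tool(
  rows=[
    {"dx":0,"dy":0.1,"dz":0,"wx":0,"wy":0,"wz":0,"hand":40},
    {"dx":0,"dy":0.15,"dz":0,"wx":0,"wy":0,"wz":0,"hand":40},
    {"dx":0,"dy":0.15,"dz":0,"wx":0,"wy":0,"wz":0,"hand":40},
  ],
)

```text
clock: 5.55
eef_pos: [0.6149, -0.1544, 0.0974]
tool_rot: [0.716, 0.698, -0.001, -0.002]
ft_force: [-8.9, 2.7, 6.2]
grip_width: 0.0399
grasp_force: 4.8
```

>>> drive_tool(
  rows=[
    {"dx":0,"dy":0.1,"dz":0,"wx":0,"wy":0,"wz":0,"hand":40},
    {"dx":0,"dy":0.1,"dz":0,"wx":0,"wy":0,"wz":0,"hand":40},
  ],
)

```text
clock: 5.75
eef_pos: [0.6157, -0.1542, 0.0971]
tool_rot: [0.716, 0.698, -0.004, -0.005]
ft_force: [-19.8, 4.9, 13.6]
grip_width: 0.04
grasp_force: 10.1
```

>>> drive_tool(
  rows=[
    {"dx":0,"dy":-0.6,"dz":0,"wx":0,"wy":0,"wz":0,"hand":40},
    {"dx":0,"dy":-1.2,"dz":0,"wx":0,"wy":0,"wz":0,"hand":40},
    {"dx":0,"dy":-1.8,"dz":0,"wx":0,"wy":0,"wz":0,"hand":40},
    {"dx":0,"dy":-2.3,"dz":0,"wx":0,"wy":0,"wz":0,"hand":40},
    {"dx":0,"dy":-2.3,"dz":0,"wx":0,"wy":0,"wz":0,"hand":40},
    {"dx":0,"dy":-2.3,"dz":0,"wx":0,"wy":0,"wz":0,"hand":40},
  ],
)

```text
clock: 6.35
eef_pos: [0.5087, -0.153, 0.0975]
tool_rot: [0.716, 0.698, 0.001, 0.002]
ft_force: [0.7, -0.7, -0.2]
grip_width: 0.0398
grasp_force: 0.0
```

Run:
```python
from h import *
o,im=pic('wrist'); print(o['eef_pos'])
t,_=pic('top','top2'); b=cv2.imread('pics/top2.png')
a=cv2.resize(im[:,:,::-1],(512,384)); b=cv2.resize(b[110:290,180:320],(299,384),interpolation=cv2.INTER_CUBIC)
cv2.imwrite('pics/w3.png',cv2.hconcat([a,b[:,:288]]))
```

```text
[ 0.50868966 -0.1530313   0.0975381 ]
```

View pics/w3.png

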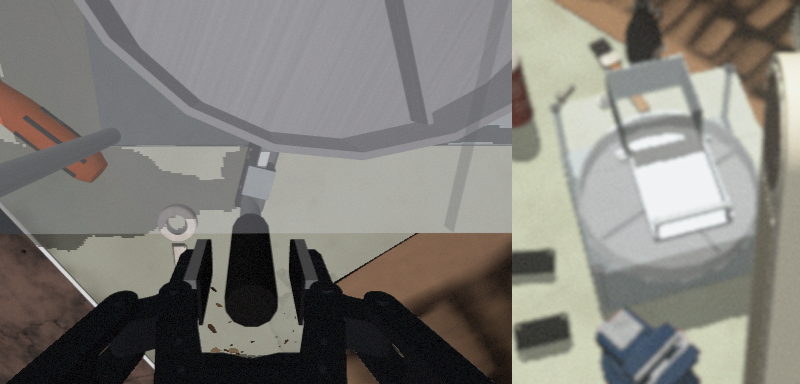

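```bash
cat >> h.py <<'E'
def div(p,q,o,cam='wrist'):
    for u in (p,q):
        X=at(cam,o,*u,.054)[:2]-C; print(np.round(X,3),'local ang deg',np.degrees(np.arctan2(X[1],X[0])-PHI).round(1),np.hypot(*X).round(3))
E
python3 -c "
from h import *
o=bot.get_obs(); div((392,5),(424,122),o)"
```

```text
[ 0.02  -0.074] local ang deg -73.6 0.076
[ 0.045 -0.132] local ang deg -69.7 0.139
```

>>> drive_tool(
  rows=[
    {"dx":0,"dy":0.5,"dz":0,"wx":0,"wy":0,"wz":0,"hand":40},
    {"dx":0,"dy":0.9,"dz":0,"wx":0,"wy":0,"wz":0,"hand":40},
    {"dx":0,"dy":1.3,"dz":0,"wx":0,"wy":0,"wz":0,"hand":40},
    {"dx":0,"dy":1.7,"dz":0,"wx":0,"wy":0,"wz":0,"hand":40},
    {"dx":0,"dy":2.1,"dz":0,"wx":0,"wy":0,"wz":0,"hand":40},
    {"dx":0,"dy":2.3,"dz":0,"wx":0,"wy":0,"wz":0,"hand":40},
    {"dx":0,"dy":2.3,"dz":0,"wx":0,"wy":0,"wz":0,"hand":40},
    {"dx":0,"dy":2.3,"dz":0,"wx":0,"wy":0,"wz":0,"hand":40},
  ],
)

```text
clock: 7.25
eef_pos: [0.6156, -0.1536, 0.0944]
tool_rot: [0.716, 0.698, -0.005, -0.007]
ft_force: [-20.0, 4.2, 11.0]
grip_width: 0.0398
grasp_force: 9.9
```

>>> drive_tool(
  rows=[
    {"dx":0,"dy":-0.6,"dz":0,"wx":0,"wy":0,"wz":0,"hand":40},
    {"dx":0,"dy":-1.2,"dz":0,"wx":0,"wy":0,"wz":0,"hand":40},
    {"dx":0,"dy":-1.8,"dz":0,"wx":0,"wy":0,"wz":0,"hand":40},
    {"dx":0,"dy":-2.3,"dz":0,"wx":0,"wy":0,"wz":0,"hand":60},
    {"dx":0,"dy":-2.3,"dz":0,"wx":0,"wy":0,"wz":0,"hand":85},
    {"dx":0,"dy":-2.3,"dz":-1.5,"wx":0,"wy":0,"wz":0,"hand":85},
    {"dx":0,"dy":-2.3,"dz":-3.5,"wx":0,"wy":0,"wz":0,"hand":85},
    {"dx":0,"dy":-2.3,"dz":-3.5,"wx":0,"wy":0,"wz":0,"hand":85},
    {"dx":0,"dy":-2.3,"dz":-3.5,"wx":0,"wy":0,"wz":0,"hand":85},
    {"dx":0,"dy":-2.3,"dz":-3.5,"wx":0,"wy":0,"wz":0,"hand":85},
  ],
)

```text
clock: 8.25
eef_pos: [0.5119, -0.1534, 0.2765]
tool_rot: [0.716, 0.698, 0.003, 0.005]
ft_force: [1.6, 0.3, 0.0]
grip_width: 0.085
grasp_force: 0.0
```

Run:
```python
from h import *
o,im=pic('wrist','w4raw'); print(o['eef_pos'],o['tool_rot'])
c=cv2.resize(im[:,:,::-1],(512,384))
# predicted divider lines for registration, in a copy
d=c.copy()
for a in (45,135,225,315):
    t=np.radians(a)
    for r0,r1 in((.06,.143),):
        p=[tuple(int(v) for v in proj('wrist',o,car(r*np.cos(t),r*np.sin(t),.054))) for r in(r0,r1)]
        cv2.line(d,p[0],p[1],(0,0,255),1)
cv2.imwrite('pics/w4.png',d)
```

```text
[ 0.51190097 -0.15335236  0.2764688 ] [0.7157074  0.6983728  0.00302699 0.00540333]
```

View pics/w4.png

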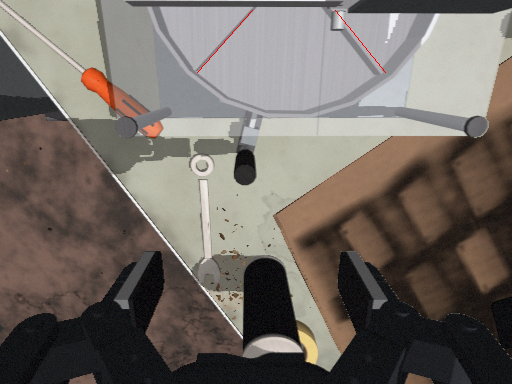

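```bash
python3 -c "
from h import *
to((.46,.34,.30),90)"
```

```text
d [ 9.83 -1.25 -0.56] w [ 0.08  0.02 -0.28] rows>= 9.9
```

>>> drive_tool(
  rows=[
    {"dx":0,"dy":0,"dz":-0.5,"wx":0,"wy":0,"wz":0,"hand":85},
    {"dx":9.8,"dy":-1.25,"dz":-0.5,"wx":0,"wy":0,"wz":-0.3,"hand":85},
    {"dx":9.8,"dy":-1.25,"dz":-0.5,"wx":0,"wy":0,"wz":-0.3,"hand":85},
    {"dx":9.8,"dy":-1.25,"dz":-0.5,"wx":0,"wy":0,"wz":-0.3,"hand":85},
    {"dx":9.8,"dy":-1.25,"dz":-0.5,"wx":0,"wy":0,"wz":-0.3,"hand":85},
    {"dx":9.8,"dy":-1.25,"dz":-0.5,"wx":0,"wy":0,"wz":-0.3,"hand":85},
    {"dx":9.8,"dy":-1.25,"dz":-0.5,"wx":0,"wy":0,"wz":-0.3,"hand":85},
    {"dx":9.8,"dy":-1.25,"dz":-0.5,"wx":0,"wy":0,"wz":-0.3,"hand":85},
    {"dx":9.8,"dy":-1.25,"dz":-0.5,"wx":0,"wy":0,"wz":-0.3,"hand":85},
    {"dx":9.8,"dy":-1.25,"dz":-0.5,"wx":0,"wy":0,"wz":-0.3,"hand":85},
    {"dx":9.8,"dy":-1.25,"dz":-0.5,"wx":0,"wy":0,"wz":-0.3,"hand":85},
    {"dx":9.8,"dy":-1.25,"dz":-0.5,"wx":0,"wy":0,"wz":-0.3,"hand":85},
    {"dx":9.8,"dy":-1.25,"dz":-0.5,"wx":0,"wy":0,"wz":-0.3,"hand":85},
    {"dx":9.8,"dy":-1.25,"dz":-0.5,"wx":0,"wy":0,"wz":-0.3,"hand":85},
  ],
)

```text
clock: 9.7
eef_pos: [0.4575, 0.3382, 0.2946]
tool_rot: [0.707, 0.707, -0.001, 0.0]
ft_force: [0.7, -0.7, 0.2]
grip_width: 0.0845
grasp_force: 0.0
```

```bash
cat >> h.py <<'E'
def brackets(o,cam='wrist',smin=.4):
    for d in bot.outline_of(cam,'bracket_a_mid'):
        if d['score']<smin: continue
        m=d['region'].astype(np.uint8); ys,xs=np.nonzero(m)
        pts=np.array([at(cam,o,x,y,.004)[:2] for x,y in zip(xs,ys)],np.float32)*1000
        (c,s,a)=cv2.minAreaRect(pts); print('score',round(d['score'],2),'px',np.round(d['extent']),'rect mm c',np.round(c,0),'size',np.round(s),'ang',round(a,1))
E
python3 - <<'E'
from h import *
o,im=pic('wrist','w5'); print(o['eef_pos']); brackets(o,smin=.2)
E
```

```text
[0.45748352 0.33821762 0.29456818]
score 0.76 px [212. 180.  44.  54.] rect mm c [403. 293.] size [90. 57.] ang 86.5Traceback (most recent call last):
  File "<stdin>", line 2, in <module>
  File "h.py", line 40, in brackets
    pts=np.array([at(cam,o,x,y,.004)[:2] for x,y in zip(xs,ys)],np.float32)*1000
                  ~~^^^^^^^^^^^^^^^^
  File "h.py", line 18, in at
    p,d=ray(cam,o,u,v); return p+d*(z-p[2])/d[2]
        ~~~^^^^^^^^^^^
  File "h.py", line 15, in ray
    c,p,Rm=campose(cam,o); f=192/np.tan(np.radians(c['vfov'])/2)
           ~~~~~~~^^^^^^^
  File "h.py", line 9, in campose
    c=bot.get_calibration(cam)
ValueError: time passes only in moves, steps and waits
```

View pics/w5.png

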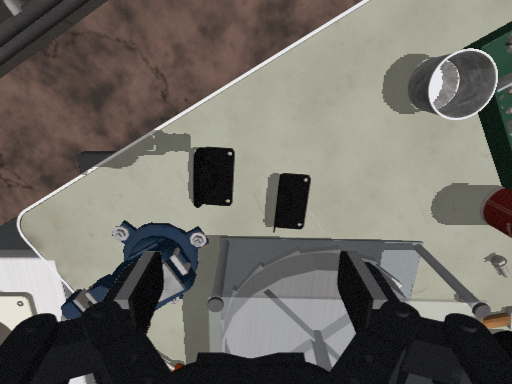

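```bash
sed -i "s/    c=bot.get_calibration(cam)/    c=CAL.setdefault(cam,None) or CAL.update({cam:bot.get_calibration(cam)}) or CAL[cam]/; s/^def pic/CAL={}\ndef pic/" h.py
python3 - <<'E'
from h import *
o,im=pic('wrist'); print(o['eef_pos']); brackets(o,smin=.2)
# colour-based cross-check
m=((im.max(2)<45)).astype(np.uint8); m[260:]=0; m=cv2.morphologyEx(m,cv2.MORPH_OPEN,np.ones((3,3)))
for c in cv2.findContours(m,0,2)[0]:
    if 700<cv2.contourArea(c)<5000:
        q=c[:,0]; pts=np.array([at('wrist',o,x,y,.007)[:2] for x,y in q],np.float32)*1000
        print(cv2.boundingRect(c),cv2.minAreaRect(pts))
div((267,292),(290,312),o)
E
```

```text
[0.45782116 0.33764695 0.29551929]
score 0.66 px [212. 179.  43.  58.] rect mm c [403. 293.] size [91. 56.] ang 86.5
(274, 173, 35, 55) ((515.9949951171875, 258.1123046875), (84.69116973876953, 43.67478561401367), 85.5592041015625)
(193, 147, 40, 59) ((403.1461181640625, 294.4696960449219), (87.86592864990234, 54.96790313720703), 86.4592056274414)
(477, 96, 35, 94) ((797.572509765625, 338.5751953125), (25.405855178833008, 141.62716674804688), 30.121816635131836)
[-0.082  0.095] local ang deg 132.2 0.126
[-0.047  0.06 ] local ang deg 129.9 0.076
```

```bash
python3 -c "
from h import *
print(bot.tip_extent)
to((.516,.262,.010),85.6)"
```

```text
0.011
d [-1.51  1.16  5.72] w [ 0.   -0.    0.87] rows>= 6.0
```

>>> drive_tool(
  rows=[
    {"dx":-1.5,"dy":1.15,"dz":1,"wx":0,"wy":0,"wz":0.87,"hand":85},
    {"dx":-1.5,"dy":1.15,"dz":2,"wx":0,"wy":0,"wz":0.87,"hand":85},
    {"dx":-1.5,"dy":1.15,"dz":3,"wx":0,"wy":0,"wz":0.87,"hand":85},
    {"dx":-1.5,"dy":1.15,"dz":4,"wx":0,"wy":0,"wz":0.87,"hand":85},
    {"dx":-1.5,"dy":1.15,"dz":4.8,"wx":0,"wy":0,"wz":0.87,"hand":85},
    {"dx":-1.5,"dy":1.15,"dz":5.3,"wx":0,"wy":0,"wz":0.87,"hand":85},
    {"dx":-1.5,"dy":1.15,"dz":5.6,"wx":0,"wy":0,"wz":0.87,"hand":85},
    {"dx":-1.5,"dy":1.15,"dz":5.6,"wx":0,"wy":0,"wz":0.87,"hand":85},
    {"dx":-1.5,"dy":1.15,"dz":5.6,"wx":0,"wy":0,"wz":0.87,"hand":85},
  ],
)

```text
clock: 10.8
eef_pos: [0.5158, 0.2637, 0.0166]
tool_rot: [0.733, 0.68, 0.001, 0.0]
ft_force: [0.2, -0.0, 0.8]
grip_width: 0.0853
grasp_force: 0.0
```

Run:
```python
from h import *
o,im=pic('wrist','w6'); to((.516,.262,.010),85.6)
```

```text
d [-0.05 -0.01  0.15] w [ 0.03 -0.02  0.01] rows>= 0.2
```

View pics/w6.png

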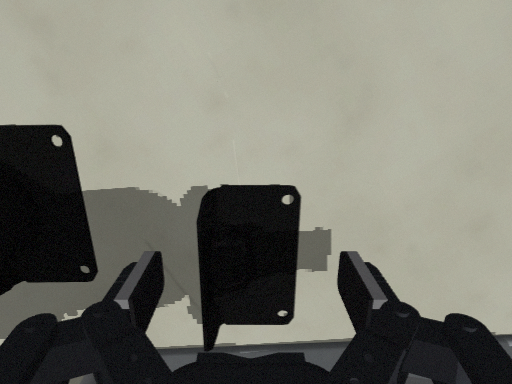

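Run:
```python
from h import *
o=bot.get_obs()
for u,v in((300,187),(293,323),(200,200),(287,199),(282,313)): print(at('wrist',o,u,v,.007))
```

```text
[0.54308834 0.29870608 0.007     ]
[0.53711046 0.21620192 0.007     ]
[0.49344036 0.29570293 0.007     ]
[0.53650891 0.2929153  0.007     ]
[0.53108655 0.22376845 0.007     ]
```

Bracket 84 mm long centred at y≈0.258: the grip is good. Close and lift.

>>> drive_tool(
  rows=[
    {"dx":-0.05,"dy":0,"dz":0.15,"wx":0,"wy":0,"wz":0,"hand":85},
    {"dx":-0.05,"dy":0,"dz":0.15,"wx":0,"wy":0,"wz":0,"hand":40},
    {"dx":-0.05,"dy":0,"dz":0.15,"wx":0,"wy":0,"wz":0,"hand":30},
    {"dx":-0.05,"dy":0,"dz":0.15,"wx":0,"wy":0,"wz":0,"hand":30},
    {"dx":-0.05,"dy":0,"dz":0.15,"wx":0,"wy":0,"wz":0,"hand":30},
    {"dx":-0.05,"dy":0,"dz":0.15,"wx":0,"wy":0,"wz":0,"hand":30},
  ],
)

```text
clock: 11.45
eef_pos: [0.5126, 0.2629, 0.0125]
tool_rot: [0.733, 0.681, 0.0, -0.002]
ft_force: [-15.9, -0.6, 26.6]
grip_width: 0.0305
grasp_force: 21.7
```

>>> drive_tool(
  rows=[
    {"dx":-0.05,"dy":0,"dz":-0.8,"wx":0,"wy":0,"wz":0,"hand":30},
    {"dx":-0.05,"dy":0,"dz":-1.8,"wx":0,"wy":0,"wz":0,"hand":30},
    {"dx":-0.05,"dy":0,"dz":-3,"wx":0,"wy":0,"wz":0,"hand":30},
    {"dx":-0.05,"dy":0,"dz":-4.4,"wx":0,"wy":0,"wz":0,"hand":30},
    {"dx":-0.05,"dy":0,"dz":-4.8,"wx":0,"wy":0,"wz":0,"hand":30},
    {"dx":-0.05,"dy":0,"dz":-4.8,"wx":0,"wy":0,"wz":0,"hand":30},
  ],
)

```text
clock: 12.05
eef_pos: [0.5181, 0.2609, 0.2576]
tool_rot: [0.733, 0.68, 0.008, 0.002]
ft_force: [-0.4, 0.3, 0.1]
grip_width: 0.0301
grasp_force: 0.0
```

Run:
```python
from h import *
print(car(-.047,.003,.165)); to(car(-.050,.004,.26),88.5);to(car(-.050,.004,.165),88.5)
```

```text
[0.51619599 0.0444443  0.165     ]
d [-4.3   0.22 -0.08] w [ 0.16 -0.09 -0.55] rows>= 4.3
d [-4.32  0.2   1.82] w [ 0.16 -0.09 -0.55] rows>= 4.7
```

>>> drive_tool(
  rows=[
    {"dx":1.3,"dy":-0.2,"dz":1.0,"wx":0,"wy":0,"wz":0,"hand":85},
    {"dx":1.3,"dy":-0.2,"dz":1.0,"wx":0,"wy":0,"wz":0,"hand":85},
    {"dx":1.3,"dy":-0.2,"dz":1.0,"wx":0,"wy":0,"wz":0,"hand":85},
    {"dx":1.3,"dy":-0.2,"dz":1.0,"wx":0,"wy":0,"wz":0,"hand":85},
  ],
)

```text
clock: 12.45
eef_pos: [0.5088, 0.3247, 0.1973]
tool_rot: [0.733, 0.681, -0.001, 0.0]
ft_force: [-0.3, -0.8, 0.5]
grip_width: 0.0843
grasp_force: 0.0
```

```bash
cat >> h.py <<'E'
def dark(o,im):
    m=((im.max(2)<45)).astype(np.uint8); m[260:]=0; m=cv2.morphologyEx(m,cv2.MORPH_OPEN,np.ones((3,3)))
    for c in cv2.findContours(m,0,2)[0]:
        if 1000<cv2.contourArea(c)<20000:
            q=c[:,0]; pts=np.array([at('wrist',o,x,y,.007)[:2] for x,y in q],np.float32)*1000
            r=cv2.minAreaRect(pts); print(cv2.boundingRect(c),np.round(r[0],1),np.round(r[1],1),round(r[2],1))
E
python3 - <<'E'
from h import *
o,im=pic('wrist','w7'); print(o['eef_pos']); dark(o,im)
E
```

```text
[0.50880282 0.32467614 0.19734391]
(243, 186, 44, 74) [518.  253.9] [93.1 47. ] 84.4
(126, 159, 61, 78) [401.4 293.3] [91.8 62.3] 86.1
```

Run:
```python
from h import *
to((.517,.261,.005),85.5)
```

```text
d [-1.25  0.25  3.87] w [-0.    0.01  0.05] rows>= 4.1
```

>>> drive_tool(
  rows=[
    {"dx":-1.25,"dy":0.25,"dz":1,"wx":0,"wy":0,"wz":0,"hand":85},
    {"dx":-1.25,"dy":0.25,"dz":2,"wx":0,"wy":0,"wz":0,"hand":85},
    {"dx":-1.25,"dy":0.25,"dz":2.8,"wx":0,"wy":0,"wz":0,"hand":85},
    {"dx":-1.25,"dy":0.25,"dz":3.4,"wx":0,"wy":0,"wz":0,"hand":85},
    {"dx":-1.25,"dy":0.25,"dz":3.75,"wx":0,"wy":0,"wz":0,"hand":85},
    {"dx":-1.25,"dy":0.25,"dz":3.87,"wx":0,"wy":0,"wz":0,"hand":85},
    {"dx":-1.25,"dy":0.25,"dz":3.87,"wx":0,"wy":0,"wz":0,"hand":85},
    {"dx":-1.25,"dy":0.25,"dz":3.87,"wx":0,"wy":0,"wz":0,"hand":55},
    {"dx":-1.25,"dy":0.25,"dz":3.87,"wx":0,"wy":0,"wz":0,"hand":40},
    {"dx":-1.25,"dy":0.25,"dz":3.87,"wx":0,"wy":0,"wz":0,"hand":35},
    {"dx":-1.25,"dy":0.25,"dz":3.87,"wx":0,"wy":0,"wz":0,"hand":35},
    {"dx":-1.25,"dy":0.25,"dz":3.87,"wx":0,"wy":0,"wz":0,"hand":35},
  ],
)

```text
clock: 13.7
eef_pos: [0.5183, 0.2627, 0.0095]
tool_rot: [0.733, 0.68, 0.002, 0.0]
ft_force: [-7.0, -1.6, 17.9]
grip_width: 0.0441
grasp_force: 58.1
```

>>> drive_tool(
  rows=[
    {"dx":0,"dy":0,"dz":-0.3,"wx":0,"wy":0,"wz":0,"hand":35},
    {"dx":0,"dy":0,"dz":-0.8,"wx":0,"wy":0,"wz":0,"hand":35},
    {"dx":0,"dy":0,"dz":-1.6,"wx":0,"wy":0,"wz":0,"hand":35},
    {"dx":0,"dy":0,"dz":-2.5,"wx":0,"wy":0,"wz":0,"hand":35},
    {"dx":0,"dy":0,"dz":-3.5,"wx":0,"wy":0,"wz":0,"hand":35},
    {"dx":0,"dy":0,"dz":-4.8,"wx":0,"wy":0,"wz":0,"hand":35},
    {"dx":0,"dy":0,"dz":-5.1,"wx":0,"wy":0,"wz":0,"hand":35},
    {"dx":0,"dy":0,"dz":-5.1,"wx":0,"wy":0,"wz":0,"hand":35},
  ],
)

```text
clock: 14.5
eef_pos: [0.5199, 0.2628, 0.2677]
tool_rot: [0.733, 0.68, 0.007, 0.002]
ft_force: [0.4, 0.4, 0.7]
grip_width: 0.0355
grasp_force: 0.0
```

Run:
```python
from h import *
o,im=pic('wrist','w8'); print(o['eef_pos']); to(car(-.055,.004,.265),88.5);to(car(-.055,.004,.165),88.5)
```

```text
[0.51993319 0.26279534 0.26767514]
d [-4.34  0.11 -0.03] w [ 0.09 -0.05 -0.55] rows>= 4.3
d [-4.34  0.1   1.97] w [ 0.09 -0.05 -0.55] rows>= 4.8
```

View pics/w8.png

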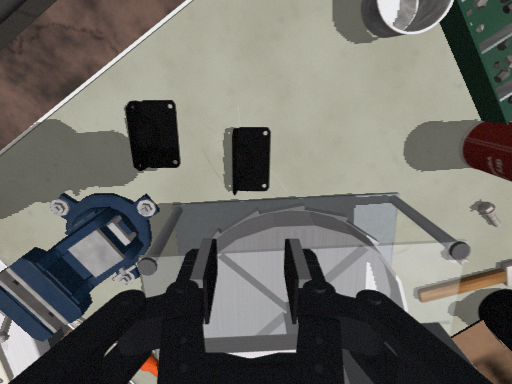

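Run:
```python
from h import *
o=bot.get_obs(); im=cv2.imread('pics/w8.png')[:,:,::-1]; dark(o,im)
for z in (.007,):
  for u,v in((234,127),(270,127),(270,190),(234,192)): print(at('wrist',o,u,v,z))
to((.517,.261,.06),85.5)
```

```text
(232, 127, 38, 66) [519.5 252.2] [85.8 47.2] 85.6
(126, 101, 53, 70) [400.  292.4] [86.4 60.3] 86.1
(440, 1, 66, 123) [789.9 340.5] [ 24.8 162. ] 30.0
[0.50235904 0.29657719 0.007     ]
[0.54708772 0.2931815  0.007     ]
[0.54258799 0.21023765 0.007     ]
[0.49449133 0.21113236 0.007     ]
d [-0.05 -0.07  4.08] w [ 0.09 -0.05  0.05] rows>= 4.1
```

>>> drive_tool(
  rows=[
    {"dx":-0.1,"dy":0,"dz":1,"wx":0,"wy":0,"wz":0,"hand":85},
    {"dx":-0.1,"dy":0,"dz":2,"wx":0,"wy":0,"wz":0,"hand":85},
    {"dx":-0.1,"dy":0,"dz":3,"wx":0,"wy":0,"wz":0,"hand":85},
    {"dx":-0.1,"dy":0,"dz":4,"wx":0,"wy":0,"wz":0,"hand":85},
    {"dx":-0.1,"dy":0,"dz":4.6,"wx":0,"wy":0,"wz":0,"hand":85},
    {"dx":-0.1,"dy":0,"dz":4.8,"wx":0,"wy":0,"wz":0,"hand":65},
    {"dx":-0.1,"dy":0,"dz":5.0,"wx":0,"wy":0,"wz":0,"hand":62},
    {"dx":-0.1,"dy":0,"dz":5.1,"wx":0,"wy":0,"wz":0,"hand":62},
    {"dx":-0.1,"dy":0,"dz":5.1,"wx":0,"wy":0,"wz":0,"hand":62},
    {"dx":-0.1,"dy":0,"dz":5.1,"wx":0,"wy":0,"wz":0,"hand":62},
  ],
)

```text
clock: 15.55
eef_pos: [0.5183, 0.257, 0.0064]
tool_rot: [0.733, 0.68, 0.002, 0.0]
ft_force: [-0.9, -0.0, 0.3]
grip_width: 0.0621
grasp_force: 0.0
```

>>> drive_tool(
  rows=[
    {"dx":0,"dy":0,"dz":0.08,"wx":0,"wy":0,"wz":0,"hand":62},
    {"dx":0,"dy":0,"dz":0.12,"wx":0,"wy":0,"wz":0,"hand":62},
    {"dx":0,"dy":0,"dz":0.12,"wx":0,"wy":0,"wz":0,"hand":62},
  ],
)

```text
clock: 15.85
eef_pos: [0.5187, 0.2572, 0.0054]
tool_rot: [0.733, 0.68, 0.003, 0.001]
ft_force: [-8.0, -5.5, 32.6]
grip_width: 0.0622
grasp_force: 16.4
```

Run:
```python
from h import *
o,im=pic('wrist'); print(o['eef_pos'],bot.tip_extent)
g=np.clip(((im.astype(float)/255)**.5*255),0,255).astype(np.uint8)
cv2.imwrite('pics/w9.png',cv2.resize(g[140:384,90:420,::-1],(792,586),interpolation=cv2.INTER_CUBIC))
```

```text
[0.51866156 0.25720468 0.00538596] 0.011
```

View pics/w9.png

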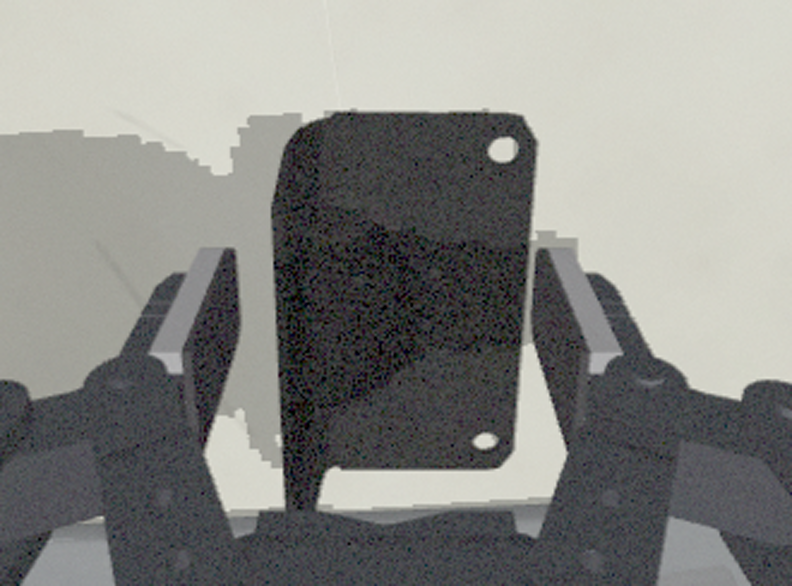

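>>> drive_tool(
  rows=[
    {"dx":0,"dy":0.05,"dz":-0.15,"wx":0,"wy":0,"wz":0,"hand":60},
    {"dx":0,"dy":0.06,"dz":-0.16,"wx":0,"wy":0,"wz":0,"hand":54},
    {"dx":0,"dy":0.06,"dz":-0.16,"wx":0,"wy":0,"wz":0,"hand":54},
    {"dx":0,"dy":0.06,"dz":-0.16,"wx":0,"wy":0,"wz":0,"hand":54},
  ],
)

```text
clock: 16.3
eef_pos: [0.5208, 0.2564, 0.0073]
tool_rot: [0.733, 0.68, 0.001, 0.0]
ft_force: [1.3, 0.2, 6.5]
grip_width: 0.0541
grasp_force: 3.5
```

>>> drive_tool(
  rows=[
    {"dx":0,"dy":0,"dz":0,"wx":0,"wy":0,"wz":0,"hand":50},
    {"dx":0,"dy":0,"dz":0,"wx":0,"wy":0,"wz":0,"hand":46},
    {"dx":0,"dy":0,"dz":0,"wx":0,"wy":0,"wz":0,"hand":42},
    {"dx":0,"dy":0,"dz":0,"wx":0,"wy":0,"wz":0,"hand":42},
  ],
)

```text
clock: 16.7
eef_pos: [0.5206, 0.2569, 0.0095]
tool_rot: [0.733, 0.68, 0.001, 0.0]
ft_force: [-6.4, -0.6, 19.4]
grip_width: 0.0439
grasp_force: 57.9
```

>>> drive_tool(
  rows=[
    {"dx":0,"dy":0,"dz":-0.05,"wx":0,"wy":0,"wz":0,"hand":30},
    {"dx":0,"dy":0,"dz":-0.1,"wx":0,"wy":0,"wz":0,"hand":30},
    {"dx":0,"dy":0,"dz":-0.1,"wx":0,"wy":0,"wz":0,"hand":30},
  ],
)

```text
clock: 17.0
eef_pos: [0.5197, 0.2567, 0.0125]
tool_rot: [0.733, 0.68, 0.0, -0.0]
ft_force: [-3.0, -0.2, 11.1]
grip_width: 0.0299
grasp_force: 5.9
```

Run:
```python
from h import *
o,im=pic('wrist')
g=np.clip(((im.astype(float)/255)**.5*255),0,255).astype(np.uint8)
cv2.imwrite('pics/w10.png',cv2.resize(g[140:384,90:420,::-1],(792,586),interpolation=cv2.INTER_CUBIC))
```

```text
(no output)
```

View pics/w10.png

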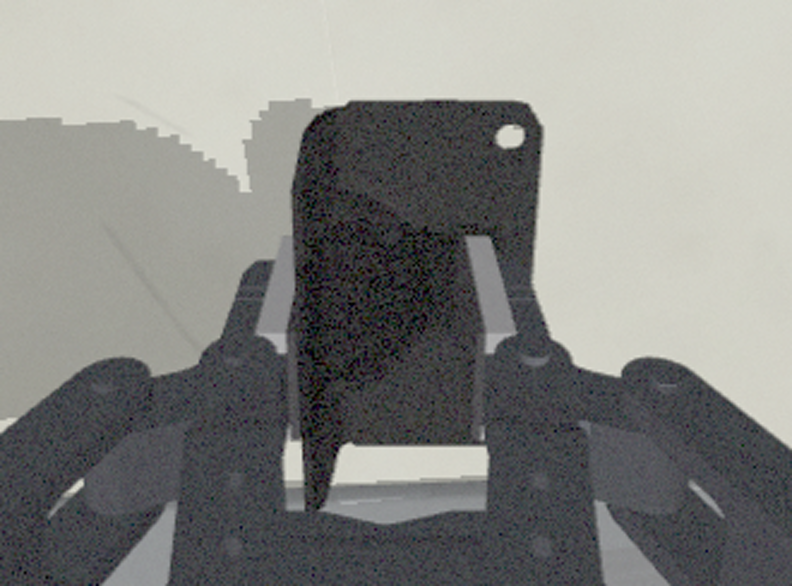

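>>> drive_tool(
  rows=[
    {"dx":0,"dy":0,"dz":-0.16,"wx":0,"wy":0,"wz":0,"hand":30},
    {"dx":0,"dy":-0.1,"dz":-0.16,"wx":0,"wy":0,"wz":0,"hand":30},
    {"dx":0,"dy":-0.2,"dz":-0.16,"wx":0,"wy":0,"wz":0,"hand":30},
    {"dx":0,"dy":-0.2,"dz":-0.16,"wx":0,"wy":0,"wz":0,"hand":20},
    {"dx":0,"dy":-0.2,"dz":-0.16,"wx":0,"wy":0,"wz":0,"hand":10},
    {"dx":0,"dy":-0.2,"dz":-0.16,"wx":0,"wy":0,"wz":0,"hand":0},
    {"dx":0,"dy":-0.2,"dz":-0.16,"wx":0,"wy":0,"wz":0,"hand":0},
    {"dx":0,"dy":-0.2,"dz":-0.16,"wx":0,"wy":0,"wz":0,"hand":0},
  ],
)

```text
clock: 17.85
eef_pos: [0.5091, 0.2566, 0.0206]
tool_rot: [0.733, 0.68, -0.001, -0.0]
ft_force: [-4.2, -1.5, 10.6]
grip_width: 0.0204
grasp_force: 58.2
```

>>> drive_tool(
  rows=[
    {"dx":0,"dy":0,"dz":-0.1,"wx":0,"wy":0,"wz":0,"hand":0},
    {"dx":0,"dy":0,"dz":-0.3,"wx":0,"wy":0,"wz":0,"hand":0},
    {"dx":0,"dy":0,"dz":-0.6,"wx":0,"wy":0,"wz":0,"hand":0},
    {"dx":0,"dy":0,"dz":-0.6,"wx":0,"wy":0,"wz":0,"hand":0},
  ],
)

```text
clock: 18.25
eef_pos: [0.5113, 0.2576, 0.0517]
tool_rot: [0.733, 0.68, 0.002, 0.0]
ft_force: [0.2, 0.0, 0.1]
grip_width: 0.0195
grasp_force: 58.5
```

>>> drive_tool(
  rows=[
    {"dx":0,"dy":0,"dz":-0.6,"wx":0,"wy":0,"wz":0,"hand":0},
    {"dx":0,"dy":0,"dz":-1.3,"wx":0,"wy":0,"wz":0,"hand":0},
    {"dx":0,"dy":0,"dz":-2,"wx":0,"wy":0,"wz":0,"hand":0},
    {"dx":0,"dy":0,"dz":-2.7,"wx":0,"wy":0,"wz":0,"hand":0},
    {"dx":0,"dy":0,"dz":-3.5,"wx":0,"wy":0,"wz":0,"hand":0},
    {"dx":0,"dy":0,"dz":-4.2,"wx":0,"wy":0,"wz":0,"hand":0},
    {"dx":0,"dy":0,"dz":-4.2,"wx":0,"wy":0,"wz":0,"hand":0},
  ],
)

```text
clock: 18.95
eef_pos: [0.5124, 0.2581, 0.2654]
tool_rot: [0.733, 0.68, 0.005, 0.001]
ft_force: [0.2, -0.0, -1.2]
grip_width: 0.0195
grasp_force: 58.6
```

Run:
```python
from h import *
o,im=pic('wrist'); print(o['eef_pos'],o['grip_width'],o['grasp_force'])
g=np.clip(((im.astype(float)/255)**.5*255),0,255).astype(np.uint8)
cv2.imwrite('pics/w11.png',cv2.resize(g[:,:,::-1],(640,480)))
```

```text
[0.51238803 0.25807484 0.2653765 ] 0.019517054702652442 58.63700721412897
```

View pics/w11.png

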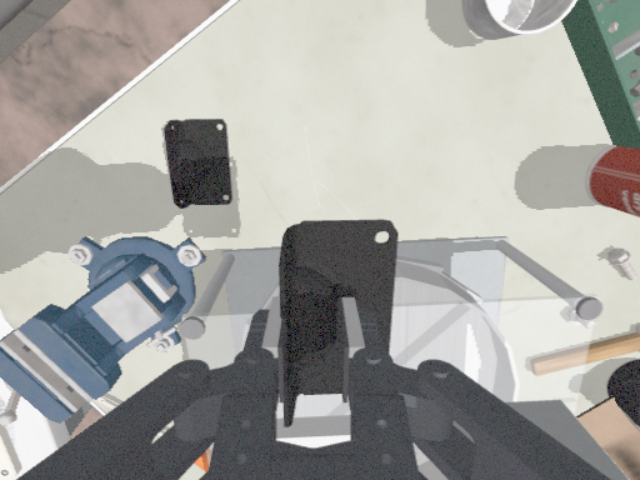

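Run:
```python
from h import *
o=bot.get_obs(); o2=dict(o); o2['eef_pos']=np.array([0.51866,0.2572,0.00539]); o2['tool_rot']=[0.733,0.68,0,0]
for u,v in((311,187),(302.5,335)): print(at('wrist',o2,u,v,.007))
print(car(-.064,.006,.172)); to(car(-.064,.006,.265),88.5); to(car(-.064,.006,.172),88.5)
```

```text
[0.54818658 0.29561035 0.007     ]
[0.54271472 0.21208988 0.007     ]
[0.49928145 0.04789369 0.172     ]
d [-4.2   0.07 -0.07] w [ 0.06 -0.03 -0.56] rows>= 4.2
d [-4.21  0.06  1.79] w [ 0.06 -0.03 -0.56] rows>= 4.6
```

>>> drive_tool(
  rows=[
    {"dx":-1,"dy":0.06,"dz":0,"wx":0,"wy":0,"wz":-0.2,"hand":0},
    {"dx":-1.9,"dy":0.06,"dz":0,"wx":0,"wy":0,"wz":-0.56,"hand":0},
    {"dx":-2.8,"dy":0.06,"dz":0,"wx":0,"wy":0,"wz":-0.56,"hand":0},
    {"dx":-3.6,"dy":0.06,"dz":0,"wx":0,"wy":0,"wz":-0.56,"hand":0},
    {"dx":-4.2,"dy":0.06,"dz":0,"wx":0,"wy":0,"wz":-0.56,"hand":0},
    {"dx":-4.2,"dy":0.06,"dz":0.3,"wx":0,"wy":0,"wz":-0.56,"hand":0},
    {"dx":-4.2,"dy":0.06,"dz":0.9,"wx":0,"wy":0,"wz":-0.56,"hand":0},
    {"dx":-4.2,"dy":0.06,"dz":1.4,"wx":0,"wy":0,"wz":-0.56,"hand":0},
    {"dx":-4.2,"dy":0.06,"dz":1.7,"wx":0,"wy":0,"wz":-0.56,"hand":0},
    {"dx":-4.2,"dy":0.06,"dz":1.82,"wx":0,"wy":0,"wz":-0.56,"hand":0},
    {"dx":-4.2,"dy":0.06,"dz":1.82,"wx":0,"wy":0,"wz":-0.56,"hand":0},
  ],
)

```text
clock: 20.1
eef_pos: [0.4944, 0.0468, 0.1688]
tool_rot: [0.716, 0.698, -0.002, -0.001]
ft_force: [-9.5, -0.3, 13.5]
grip_width: 0.0194
grasp_force: 68.9
```

>>> drive_tool(
  rows=[
    {"dx":0,"dy":0,"dz":-0.04,"wx":0,"wy":0,"wz":0,"hand":20},
    {"dx":0,"dy":0,"dz":-0.04,"wx":0,"wy":0,"wz":0,"hand":32},
    {"dx":0,"dy":0,"dz":-0.04,"wx":0,"wy":0,"wz":0,"hand":36},
    {"dx":0,"dy":0,"dz":-0.04,"wx":0,"wy":0,"wz":0,"hand":36},
    {"dx":0,"dy":0,"dz":-0.5,"wx":0,"wy":0,"wz":0,"hand":36},
    {"dx":0,"dy":0,"dz":-1.2,"wx":0,"wy":0,"wz":0,"hand":40},
    {"dx":0,"dy":0,"dz":-2,"wx":0,"wy":0,"wz":0,"hand":40},
    {"dx":0,"dy":0,"dz":-2,"wx":0,"wy":0,"wz":0,"hand":40},
  ],
)

```text
clock: 20.9
eef_pos: [0.5003, 0.0475, 0.2742]
tool_rot: [0.716, 0.698, 0.004, 0.003]
ft_force: [-0.2, -1.0, -0.7]
grip_width: 0.0401
grasp_force: 0.0
```

Run:
```python
from h import *
o,im=pic('wrist','w12'); print(o['eef_pos'])
for d in bot.outline_of('wrist','bracket_a_mid'):
    ys,xs=np.nonzero(d['region']); print(d['score'],np.round(d['extent']))
    if d['extent'][1]>150 and d['score']>.3:
        pts=np.array([at('wrist',o,x,y,.152)[:2]-C for x,y in zip(xs,ys)],np.float32)*1000; print(cv2.minAreaRect(pts))
# dark blob in tray region
p=[proj('wrist',o,car(x,y,.152)) for x,y in((-.13,.055),(.025,.055),(.025,-.055),(-.13,-.055))]; print(np.round(p))
to(car(-.122,.0,.30),88.5); to(car(-.122,.0,.182),88.5)
```

```text
[0.50029778 0.04754046 0.27415709]
[[167. 128.]
 [357. 128.]
 [344. 247.]
 [177. 248.]]
d [-0.11 -1.13 -0.61] w [ 0.03 -0.    0.  ] rows>= 1.3
d [-0.11 -1.14  1.75] w [ 0.03 -0.    0.  ] rows>= 2.1
```

Run:
```python
from h import *
o=bot.get_obs(); im=cv2.imread('pics/w12.png')[:,:,::-1]
g=im[100:270:10,150:380:10].max(2)
for r,row in zip(range(100,270,10),g): print(r,' '.join(f'{v:3d}' for v in row))
```

```text
100 136 138 137 132 115 170 168 169 166 167 165 167 163 165 162 162 163 164 164 150 167 165 162
110 138 138 140 166 170 169 166 165 167 164 166 164 166 165 164 164 161 163 163 157 169 164 161
120 140 139 141 137 166 166 170 162 168 163 167 166 165 162 163 164 163 163 167 144 162  53  55
130 140 133  91  97 226 225 227 226 228 229 230 228 230 233 233 236 234 224 132 129 131 131 128
140 223 225 207 221 222 223 224 196 163 167 155 157 144 182 232 233 234 186 130 129 127 132 129
150 139 197 125 224 223 222 223 130  12  20  15  14  19 228 230 229 231 129 128 127 126 131 133
160 140 186 143 226 226 227 227 136  15  15  21  24  19  21 228 229 231 129 129 128 126 133 132
170 139 172 158 132 138 139 137 131   1  15  15   6  16  10 227 226 227 127 124 121 132 133 131
180 135 112  86 135 134 135 132 133  11  26  16  18  19  12 224 227 227 129 126 123 132 134 130
190 136 103  94 136 133 131 131 129   2  17  16  13  12   5 225 226 227 131 129 129 130 129 130
200 136 131  97 142 231 229 228 137  13  12  17  20  15  16 227 226 227 131 129 131 134 135 133
210 138 138 100 224 222 221 220 129  13  17  20  16  18  13 222 220 224 127 126 126 134 132 130
220 137 137 106 230 229 228 228 137  16   6  19  19  15  18 224 222 224 130 125 126 136 134 136
230 134 138 200 229 227 225 225 224  16  19  11  20  19  19 224 223 225 131 128 129 135 132 135
240  97 137 201 227 227  74  62 225   9 229 226 228 227 227  67  78 230 135 134 135 135 104  90
250 138 146 197  89  24  75   4  84  81  83  84  84  86  85  21  73  25  86  86  75  56  54  58
260 146 169 189  25  60  73  19 187 162 123 124 126 126 147  16  54  69  24 127 186 130  55  57
```

>>> drive_tool(
  rows=[
    {"dx":-0.1,"dy":-0.7,"dz":0,"wx":0,"wy":0,"wz":0,"hand":40},
    {"dx":-0.1,"dy":-1.14,"dz":0,"wx":0,"wy":0,"wz":0,"hand":40},
    {"dx":-0.1,"dy":-1.14,"dz":0.5,"wx":0,"wy":0,"wz":0,"hand":40},
    {"dx":-0.1,"dy":-1.14,"dz":1.1,"wx":0,"wy":0,"wz":0,"hand":40},
    {"dx":-0.1,"dy":-1.14,"dz":1.6,"wx":0,"wy":0,"wz":0,"hand":40},
    {"dx":-0.1,"dy":-1.14,"dz":1.75,"wx":0,"wy":0,"wz":0,"hand":40},
    {"dx":-0.1,"dy":-1.14,"dz":1.75,"wx":0,"wy":0,"wz":0,"hand":30},
    {"dx":-0.1,"dy":-1.14,"dz":1.75,"wx":0,"wy":0,"wz":0,"hand":0},
    {"dx":-0.1,"dy":-1.14,"dz":1.75,"wx":0,"wy":0,"wz":0,"hand":0},
    {"dx":-0.1,"dy":-1.14,"dz":1.75,"wx":0,"wy":0,"wz":0,"hand":0},
  ],
)

```text
clock: 22.0
eef_pos: [0.44, 0.0438, 0.1821]
tool_rot: [0.716, 0.698, 0.0, -0.0]
ft_force: [-2.8, 0.8, 1.7]
grip_width: 0.0086
grasp_force: 58.7
```

>>> drive_tool(
  rows=[
    {"dx":0,"dy":0.16,"dz":-0.42,"wx":0,"wy":0,"wz":0,"hand":0},
    {"dx":0,"dy":0.38,"dz":-0.8,"wx":0,"wy":0,"wz":0,"hand":0},
    {"dx":0,"dy":0.65,"dz":-1.15,"wx":0,"wy":0,"wz":0,"hand":0},
    {"dx":0,"dy":0.97,"dz":-1.46,"wx":0,"wy":0,"wz":0,"hand":0},
    {"dx":0,"dy":1.34,"dz":-1.71,"wx":0,"wy":0,"wz":0,"hand":0},
    {"dx":0,"dy":1.6,"dz":-1.85,"wx":0,"wy":0,"wz":0,"hand":0},
    {"dx":0,"dy":1.87,"dz":-1.96,"wx":0,"wy":0,"wz":0,"hand":0},
    {"dx":0,"dy":1.87,"dz":-1.96,"wx":0,"wy":0,"wz":0,"hand":0},
    {"dx":0,"dy":1.87,"dz":-1.96,"wx":0,"wy":0,"wz":0,"hand":0},
    {"dx":0,"dy":1.87,"dz":-1.96,"wx":0,"wy":0,"wz":0,"hand":0},
    {"dx":0,"dy":1.87,"dz":-1.96,"wx":0,"wy":0,"wz":0,"hand":0},
  ],
)

```text
clock: 23.1
eef_pos: [0.5334, 0.0415, 0.2831]
tool_rot: [0.716, 0.698, 0.002, 0.001]
ft_force: [-6.6, 0.4, 13.4]
grip_width: 0.009
grasp_force: 60.7
```

```bash
cat >> h.py <<'E'
def darkloc(cam,o,im,z,rng):
    "share of dark pixels over a carousel-local grid at height z"
    (x0,x1),(y0,y1)=rng
    for x in np.arange(x1,x0-1e-6,-.012):
        r=''
        for y in np.arange(y1,y0-1e-6,-.012):
            u,v=np.round(proj(cam,o,car(x,y,z))).astype(int)
            r+=f'{im[v,u].max():4d}' if 0<=u<512 and 0<=v<384 else '  --'
        print(f'{x*1000:5.0f}',r)
E
python3 - <<'E'
from h import *
o,im=pic('wrist','w13'); print(o['eef_pos'],o['grip_width'])
o,im=pic('top','t13'); darkloc('top',o,im,.045,((-.0,.14),(-.12,.12)))
E
```

```text
[0.53336682 0.04150167 0.28313549] 0.008950967164997272
  140  201 202 205 186 158 152  83 106 138 193 184 189 194 151  62  69  88  96 184 189 190
  128  201 202 166 146 143 153  97 126 146 130 125 131 122 103  55  56  79  67 129 154 190
  116  199 177 141 146 160 167  97  61 110  66  54  60  67  83  65  93 103  84 150 151 192
  104  179 138 152 171 190 211 103 100 128  74  53  50  51  88 190 148 143 103 133 135 176
   92  160 160 157 169 187 201 116 106 172  76  71  62  53  80 154 145 145 118 111 145 176
   80  142 168 168 154 170 163 127 111 195 181 199 164 147 147 152 151 151 182 200 201 174
   68  168 169 169 171 156 170 165 135 186 192 195 161 163 167 162 161 153 185 197 197 160
   56  172 177 172 174 171 157 174 173 175 173 170 125 160 176 171 161 173 178 178 179 167
   44  173 173 175 175 176 171 153 172 174 173 149 114 147 172 160 175 173 175 173 176 182
   32  177 175 174 175 174 174 166 156 169 176 127 118 164 157 175 175 178 177 177 181 177
   20  174 173 175 174 174 169 175 163 158 166 118 125 157 178 174 178 182 189 191 194 195
    8  173 173 173 170 173 172 173 172 170 140 115 140 171 154 118 197 210 214 219 221 217
```

>>> drive_tool(
  rows=[
    {"dx":0,"dy":-0.27,"dz":0.11,"wx":0,"wy":0,"wz":0,"hand":0},
    {"dx":0,"dy":-0.53,"dz":0.25,"wx":0,"wy":0,"wz":0,"hand":0},
    {"dx":0,"dy":-0.9,"dz":0.5,"wx":0,"wy":0,"wz":0,"hand":0},
    {"dx":0,"dy":-1.22,"dz":0.81,"wx":0,"wy":0,"wz":0,"hand":0},
    {"dx":0,"dy":-1.49,"dz":1.16,"wx":0,"wy":0,"wz":0,"hand":0},
    {"dx":0,"dy":-1.71,"dz":1.54,"wx":0,"wy":0,"wz":0,"hand":0},
    {"dx":0,"dy":-1.87,"dz":1.94,"wx":0,"wy":0,"wz":0,"hand":0},
    {"dx":0,"dy":-1.87,"dz":1.94,"wx":0,"wy":0,"wz":0,"hand":0},
    {"dx":0,"dy":-1.87,"dz":1.94,"wx":0,"wy":0,"wz":0,"hand":40},
    {"dx":0,"dy":-1.87,"dz":1.94,"wx":0,"wy":0,"wz":0,"hand":40},
    {"dx":0,"dy":-1.87,"dz":1.94,"wx":0,"wy":0,"wz":0,"hand":40},
    {"dx":0,"dy":-1.87,"dz":1.0,"wx":0,"wy":0,"wz":0,"hand":40},
    {"dx":0,"dy":-1.87,"dz":0,"wx":0,"wy":0,"wz":0,"hand":40},
    {"dx":0,"dy":-1.87,"dz":-0.5,"wx":0,"wy":0,"wz":0,"hand":85},
    {"dx":0,"dy":-1.87,"dz":-0.5,"wx":0,"wy":0,"wz":0,"hand":85},
  ],
)

```text
clock: 24.7
eef_pos: [0.4427, 0.0439, 0.3089]
tool_rot: [0.716, 0.698, 0.004, 0.003]
ft_force: [-0.3, -0.3, -0.4]
grip_width: 0.0676
grasp_force: 0.0
```

Run:
```python
from h import *
o,im=pic('wrist','w14'); print(o['eef_pos'])
o,im=pic('top','t14'); darkloc('top',o,im,.045,((.0,.14),(-.12,.12)))
darkloc('top',o,im,.15,((-.13,.02),(-.06,.06)))
to(car(-.048,-.196,.3),88.5);to(car(-.048,-.196,.098),88.5)
```

```text
[0.44274984 0.04389864 0.30886368]
  140  192 193 193 176 150 140  75  98 104 105 107 113 109  94  52  52  52  50  57  67  70
  128  189 182 154 136 134 144  90 116 121 127 125 131 122 111  56  52  50  48  50  55  50
  116  187 169 135 138 154 156  93  57  60  60  50  56  60  69  79  51  50  48  51  49  52
  104  167 134 143 160 178 197 103  50  49  47  42  47  44  78  99  50  51  48  49  53  50
   92  149 147 146 162 175 190 123  75  65  87  86  79  73  88  53  53  55  53  50  54 114
   80  131 161 158 147 162 150 169 135 130 133 130 131 131 130 117  60  54  52  49  89 139
   68  156 161 160 159 150 161 163 135 136 136 136 133 135 137 129  56  48  65  63 147 147
   56  164 165 164 164 160 145 167 218 218 231 226 219 217 228 194 120 132  82  69 161 158
   44  166 165 165 167 164 165 164 228 229 228 229 230 228 229 177  68  96  74  95 166 165
   32  163 166 163 165 164 167 182 228 229 229 230 229 229 228 203  58  59  75  66 155 166
   20  163 165 166 162 166 165 185 229 229 230 229 230 228 231 209  74  58  66  61 161 169
    8  163 165 164 163 165 164 192 231 229 228 227 230 228 230 165  51  57  61 101 166 168
   20  139 117 107 103  92 119 119  66  54  52  50
    8  167 133 132 131 135 133 132 131  62  52  59
   -4  173 190 173 191 165 164 193 182  73  70  71
  -16  175 229 230 228 230 230 231 214  87 142  76
  -28  182 229 230 228 229 230 228 226  58  53  71
  -40  185 229 229 227 230 231 230 228  74  58  75
  -52  192 231 229 229 230 228 230 218  51  57  58
  -64  198 229 228 229 230 230 229 161  52  56  55
  -76  190 231 229 229 229 230 229 133  60  92  97
  -88  184 228 229 229 227 229 230 226 221 223 179
 -100  173 191 206 201 205 202 203 203 209 187 179
 -112  176 185 208 209 210 195 223 222 219 208 139
 -124  141 216 226 224 222 224 226 225 224 201 159
d [-3.93  1.49  0.09] w [ 0.02 -0.    0.  ] rows>= 4.2
d [-3.93  1.48  4.13] w [ 0.02 -0.    0.  ] rows>= 5.9
```

>>> drive_tool(
  rows=[
    {"dx":-1,"dy":0.4,"dz":0,"wx":0,"wy":0,"wz":0,"hand":85},
    {"dx":-2,"dy":0.8,"dz":0,"wx":0,"wy":0,"wz":0,"hand":85},
    {"dx":-2.9,"dy":1.2,"dz":0,"wx":0,"wy":0,"wz":0,"hand":85},
    {"dx":-3.9,"dy":1.47,"dz":0,"wx":0,"wy":0,"wz":0,"hand":85},
    {"dx":-3.9,"dy":1.47,"dz":0.8,"wx":0,"wy":0,"wz":0,"hand":85},
    {"dx":-3.9,"dy":1.47,"dz":1.8,"wx":0,"wy":0,"wz":0,"hand":85},
    {"dx":-3.9,"dy":1.47,"dz":2.8,"wx":0,"wy":0,"wz":0,"hand":85},
    {"dx":-3.9,"dy":1.47,"dz":3.6,"wx":0,"wy":0,"wz":0,"hand":85},
    {"dx":-3.9,"dy":1.47,"dz":4.15,"wx":0,"wy":0,"wz":0,"hand":85},
    {"dx":-3.9,"dy":1.47,"dz":4.15,"wx":0,"wy":0,"wz":0,"hand":60},
    {"dx":-3.9,"dy":1.47,"dz":4.15,"wx":0,"wy":0,"wz":0,"hand":40},
    {"dx":-3.9,"dy":1.47,"dz":4.15,"wx":0,"wy":0,"wz":0,"hand":40},
  ],
)

```text
clock: 26.0
eef_pos: [0.5097, -0.1534, 0.0982]
tool_rot: [0.716, 0.698, 0.001, 0.001]
ft_force: [0.2, 0.6, -0.4]
grip_width: 0.0435
grasp_force: 0.0
```

Stroke cycle: push 2.3, hold, return (19 rows).

>>> drive_tool(
  rows=[
    {"dx":0,"dy":0.5,"dz":0,"wx":0,"wy":0,"wz":0,"hand":40},
    {"dx":0,"dy":0.9,"dz":0,"wx":0,"wy":0,"wz":0,"hand":40},
    {"dx":0,"dy":1.3,"dz":0,"wx":0,"wy":0,"wz":0,"hand":40},
    {"dx":0,"dy":1.7,"dz":0,"wx":0,"wy":0,"wz":0,"hand":40},
    {"dx":0,"dy":2.1,"dz":0,"wx":0,"wy":0,"wz":0,"hand":40},
    {"dx":0,"dy":2.3,"dz":0,"wx":0,"wy":0,"wz":0,"hand":40},
    {"dx":0,"dy":2.3,"dz":0,"wx":0,"wy":0,"wz":0,"hand":40},
    {"dx":0,"dy":2.3,"dz":0,"wx":0,"wy":0,"wz":0,"hand":40},
  ],
)

```text
clock: 26.8
eef_pos: [0.6157, -0.1546, 0.0975]
tool_rot: [0.716, 0.698, -0.005, -0.007]
ft_force: [-20.7, 4.2, 9.4]
grip_width: 0.0401
grasp_force: 10.5
```

>>> drive_tool(
  rows=[
    {"dx":0,"dy":-0.6,"dz":0,"wx":0,"wy":0,"wz":0,"hand":40},
    {"dx":0,"dy":-1.2,"dz":0,"wx":0,"wy":0,"wz":0,"hand":40},
    {"dx":0,"dy":-1.8,"dz":0,"wx":0,"wy":0,"wz":0,"hand":40},
    {"dx":0,"dy":-2.3,"dz":0,"wx":0,"wy":0,"wz":0,"hand":40},
    {"dx":0,"dy":-2.3,"dz":0,"wx":0,"wy":0,"wz":0,"hand":40},
    {"dx":0,"dy":-2.3,"dz":0,"wx":0,"wy":0,"wz":0,"hand":40},
  ],
)

```text
clock: 27.4
eef_pos: [0.51, -0.1536, 0.0991]
tool_rot: [0.716, 0.698, 0.001, 0.002]
ft_force: [0.9, -0.8, 0.6]
grip_width: 0.04
grasp_force: 0.0
```

>>> drive_tool(
  rows=[
    {"dx":0,"dy":0.5,"dz":0,"wx":0,"wy":0,"wz":0,"hand":40},
    {"dx":0,"dy":0.9,"dz":0,"wx":0,"wy":0,"wz":0,"hand":40},
    {"dx":0,"dy":1.3,"dz":0,"wx":0,"wy":0,"wz":0,"hand":40},
    {"dx":0,"dy":1.7,"dz":0,"wx":0,"wy":0,"wz":0,"hand":40},
    {"dx":0,"dy":2.1,"dz":0,"wx":0,"wy":0,"wz":0,"hand":40},
    {"dx":0,"dy":2.3,"dz":0,"wx":0,"wy":0,"wz":0,"hand":40},
    {"dx":0,"dy":2.3,"dz":0,"wx":0,"wy":0,"wz":0,"hand":40},
    {"dx":0,"dy":2.3,"dz":0,"wx":0,"wy":0,"wz":0,"hand":40},
  ],
)

```text
clock: 28.2
eef_pos: [0.6159, -0.1545, 0.0964]
tool_rot: [0.716, 0.698, -0.005, -0.007]
ft_force: [-23.6, 3.8, 13.5]
grip_width: 0.0401
grasp_force: 11.6
```

>>> drive_tool(
  rows=[
    {"dx":0,"dy":-0.6,"dz":0,"wx":0,"wy":0,"wz":0,"hand":40},
    {"dx":0,"dy":-1.2,"dz":0,"wx":0,"wy":0,"wz":0,"hand":40},
    {"dx":0,"dy":-1.8,"dz":0,"wx":0,"wy":0,"wz":0,"hand":40},
    {"dx":0,"dy":-2.3,"dz":0,"wx":0,"wy":0,"wz":0,"hand":40},
    {"dx":0,"dy":-2.3,"dz":0,"wx":0,"wy":0,"wz":0,"hand":40},
    {"dx":0,"dy":-2.3,"dz":0,"wx":0,"wy":0,"wz":0,"hand":40},
  ],
)

```text
clock: 28.8
eef_pos: [0.5105, -0.1535, 0.098]
tool_rot: [0.716, 0.698, 0.001, 0.002]
ft_force: [0.4, -0.1, 0.1]
grip_width: 0.0399
grasp_force: 0.0
```

>>> drive_tool(
  rows=[
    {"dx":0,"dy":0.5,"dz":0,"wx":0,"wy":0,"wz":0,"hand":40},
    {"dx":0,"dy":0.9,"dz":0,"wx":0,"wy":0,"wz":0,"hand":40},
    {"dx":0,"dy":1.3,"dz":0,"wx":0,"wy":0,"wz":0,"hand":40},
    {"dx":0,"dy":1.7,"dz":0,"wx":0,"wy":0,"wz":0,"hand":40},
    {"dx":0,"dy":2.1,"dz":0,"wx":0,"wy":0,"wz":0,"hand":40},
    {"dx":0,"dy":2.3,"dz":0,"wx":0,"wy":0,"wz":0,"hand":40},
    {"dx":0,"dy":2.3,"dz":0,"wx":0,"wy":0,"wz":0,"hand":40},
    {"dx":0,"dy":2.3,"dz":0,"wx":0,"wy":0,"wz":0,"hand":40},
  ],
)

```text
clock: 29.6
eef_pos: [0.6159, -0.1544, 0.0957]
tool_rot: [0.716, 0.698, -0.006, -0.008]
ft_force: [-23.7, 4.0, 13.3]
grip_width: 0.04
grasp_force: 12.0
```

>>> drive_tool(
  rows=[
    {"dx":0,"dy":-0.6,"dz":0,"wx":0,"wy":0,"wz":0,"hand":40},
    {"dx":0,"dy":-1.2,"dz":0,"wx":0,"wy":0,"wz":0,"hand":40},
    {"dx":0,"dy":-1.8,"dz":0,"wx":0,"wy":0,"wz":0,"hand":40},
    {"dx":0,"dy":-2.3,"dz":0,"wx":0,"wy":0,"wz":0,"hand":40},
    {"dx":0,"dy":-2.3,"dz":0,"wx":0,"wy":0,"wz":0,"hand":40},
    {"dx":0,"dy":-2.3,"dz":0,"wx":0,"wy":0,"wz":0,"hand":40},
  ],
)

```text
clock: 30.2
eef_pos: [0.5108, -0.1535, 0.0976]
tool_rot: [0.716, 0.698, 0.001, 0.001]
ft_force: [0.7, -0.2, -0.9]
grip_width: 0.0399
grasp_force: 0.0
```

>>> drive_tool(
  rows=[
    {"dx":0,"dy":0.5,"dz":0,"wx":0,"wy":0,"wz":0,"hand":40},
    {"dx":0,"dy":0.9,"dz":0,"wx":0,"wy":0,"wz":0,"hand":40},
    {"dx":0,"dy":1.3,"dz":0,"wx":0,"wy":0,"wz":0,"hand":40},
    {"dx":0,"dy":1.7,"dz":0,"wx":0,"wy":0,"wz":0,"hand":40},
    {"dx":0,"dy":2.1,"dz":0,"wx":0,"wy":0,"wz":0,"hand":40},
    {"dx":0,"dy":2.3,"dz":0,"wx":0,"wy":0,"wz":0,"hand":40},
    {"dx":0,"dy":2.3,"dz":0,"wx":0,"wy":0,"wz":0,"hand":40},
    {"dx":0,"dy":2.3,"dz":0,"wx":0,"wy":0,"wz":0,"hand":40},
  ],
)

```text
clock: 31.0
eef_pos: [0.6159, -0.1544, 0.0954]
tool_rot: [0.716, 0.698, -0.006, -0.008]
ft_force: [-24.1, 4.7, 13.5]
grip_width: 0.0398
grasp_force: 12.1
```

>>> drive_tool(
  rows=[
    {"dx":0,"dy":-0.6,"dz":0,"wx":0,"wy":0,"wz":0,"hand":40},
    {"dx":0,"dy":-1.2,"dz":0,"wx":0,"wy":0,"wz":0,"hand":40},
    {"dx":0,"dy":-1.8,"dz":0,"wx":0,"wy":0,"wz":0,"hand":40},
    {"dx":0,"dy":-2.3,"dz":0,"wx":0,"wy":0,"wz":0,"hand":60},
    {"dx":0,"dy":-2.3,"dz":0,"wx":0,"wy":0,"wz":0,"hand":85},
    {"dx":0,"dy":-2.3,"dz":-1.5,"wx":0,"wy":0,"wz":0,"hand":85},
    {"dx":0,"dy":-2.3,"dz":-4,"wx":0,"wy":0,"wz":0,"hand":85},
    {"dx":0,"dy":-2.3,"dz":-4,"wx":0,"wy":0,"wz":0,"hand":85},
    {"dx":0,"dy":-2.3,"dz":-4,"wx":0,"wy":0,"wz":0,"hand":85},
    {"dx":0,"dy":-2.3,"dz":-4,"wx":0,"wy":0,"wz":0,"hand":85},
  ],
)

```text
clock: 32.0
eef_pos: [0.5146, -0.1543, 0.3059]
tool_rot: [0.716, 0.698, 0.005, 0.008]
ft_force: [0.6, -0.5, 0.1]
grip_width: 0.0847
grasp_force: 0.0
```

```bash
python3 -c "
from h import *
to((.45,.34,.30),86.3)"
```

```text
d [ 9.85 -1.54  0.04] w [0.21 0.05 0.45] rows>= 10.0
```

>>> drive_tool(
  rows=[
    {"dx":9.85,"dy":-1.5,"dz":0,"wx":0,"wy":0,"wz":0.45,"hand":85},
    {"dx":9.85,"dy":-1.5,"dz":0,"wx":0,"wy":0,"wz":0.45,"hand":85},
    {"dx":9.85,"dy":-1.5,"dz":0,"wx":0,"wy":0,"wz":0.45,"hand":85},
    {"dx":9.85,"dy":-1.5,"dz":0,"wx":0,"wy":0,"wz":0.45,"hand":85},
    {"dx":9.85,"dy":-1.5,"dz":0,"wx":0,"wy":0,"wz":0.45,"hand":85},
    {"dx":9.85,"dy":-1.5,"dz":0,"wx":0,"wy":0,"wz":0.45,"hand":85},
    {"dx":9.85,"dy":-1.5,"dz":0,"wx":0,"wy":0,"wz":0.45,"hand":85},
    {"dx":9.85,"dy":-1.5,"dz":0,"wx":0,"wy":0,"wz":0.45,"hand":85},
    {"dx":9.85,"dy":-1.5,"dz":0,"wx":0,"wy":0,"wz":0.45,"hand":85},
    {"dx":9.85,"dy":-1.5,"dz":0,"wx":0,"wy":0,"wz":0.45,"hand":85},
    {"dx":9.85,"dy":-1.5,"dz":0,"wx":0,"wy":0,"wz":0.45,"hand":85},
    {"dx":9.85,"dy":-1.5,"dz":0,"wx":0,"wy":0,"wz":0.45,"hand":85},
  ],
)

```text
clock: 33.2
eef_pos: [0.4469, 0.3436, 0.296]
tool_rot: [0.729, 0.685, 0.0, 0.0]
ft_force: [0.2, -0.4, -0.4]
grip_width: 0.0851
grasp_force: 0.0
```

Run:
```python
from h import *
o,im=pic('wrist','w15'); print(o['eef_pos']); dark(o,im); brackets(o)
from h import *
darkloc('wrist',o,im,.045,((-.08,.08),(.03,.14)))
```

```text
[0.44685456 0.343645   0.29600556]
(203, 153, 39, 60) [402.6 293.8] [89.  54.4] 85.9
(486, 85, 26, 83) [791.4 349.1] [ 25.7 116.3] 30.0
score 0.69 px [223. 186.  40.  55.] rect mm c [402. 292.] size [88. 58.] ang 86.4
   80  148  98  71 128  97  21  20  18  23  13
   68   91  80 112 137  21  20 112  14  28  22
   56   77  79  21  28  75  73 113 109  17  23
   44   79  13  66  76  73  21  17  28  28  25
   32   78  75  76  23  18  19  16  18  18  17
   20   74  53   9  18  13  21  21  23  18  62
    8   15  13  16   7  13  12  20 165 162 165
   -4   33  16  16  22  12 122 161 163 164 161
  -16   87  88  11   9   9 121 162 164 166 160
  -28   87  90   7   8   8 123 163 166 165 117
  -40   91  88 127  10   6 123 163 162 116 163
  -52   91  91  96 130 132 118 160 119 162 162
  -64   90  90  92 135 132 118 117 162 166 161
  -76   84  92  88  96 132  75 162 164 163 158
```

Run:
```python
from h import *
o=bot.get_obs(); o2=dict(o); o2['eef_pos']=np.array([0.5124,0.2581,0.2654]); o2['tool_rot']=[0.733,0.68,0.005,0.001]
print(at('wrist',o2,152,202,.02),at('wrist',o2,110,190,.03),at('wrist',o2,125,218,.09))
to((.388,.298,.10),86); to((.388,.298,.022),86)
```

```text
[0.38115463 0.20606795 0.02      ] [0.33526962 0.22970258 0.03      ] [0.37392247 0.21513846 0.09      ]
d [-0.94 -1.12  3.93] w [0.   0.   0.05] rows>= 4.2
d [-0.94 -1.12  5.49] w [0.   0.   0.05] rows>= 5.7
```

>>> drive_tool(
  rows=[
    {"dx":-0.94,"dy":-1.12,"dz":0.8,"wx":0,"wy":0,"wz":0,"hand":48},
    {"dx":-0.94,"dy":-1.12,"dz":1.8,"wx":0,"wy":0,"wz":0,"hand":48},
    {"dx":-0.94,"dy":-1.12,"dz":2.8,"wx":0,"wy":0,"wz":0,"hand":48},
    {"dx":-0.94,"dy":-1.12,"dz":3.8,"wx":0,"wy":0,"wz":0,"hand":48},
    {"dx":-0.94,"dy":-1.12,"dz":4.2,"wx":0,"wy":0,"wz":0,"hand":48},
    {"dx":-0.94,"dy":-1.12,"dz":4.2,"wx":0,"wy":0,"wz":0,"hand":48},
    {"dx":-0.94,"dy":-1.12,"dz":4.2,"wx":0,"wy":0,"wz":0,"hand":48},
  ],
)

```text
clock: 34.0
eef_pos: [0.3882, 0.2971, 0.0875]
tool_rot: [0.73, 0.683, -0.0, 0.0]
ft_force: [0.5, 0.9, 1.1]
grip_width: 0.048
grasp_force: 0.0
```

Run:
```python
from h import *
o,im=pic('wrist'); print(o['eef_pos'])
g=np.clip(((im.astype(float)/255)**.5*255),0,255).astype(np.uint8)
cv2.imwrite('pics/w16.png',cv2.resize(g[60:384,70:442,::-1],(688,600),interpolation=cv2.INTER_CUBIC))
to((.388,.298,.022),86)
```

```text
[0.38818149 0.29711605 0.08754325]
d [-0.01 -0.03  1.34] w [ 0.03 -0.03  0.03] rows>= 1.3
```

View pics/w16.png

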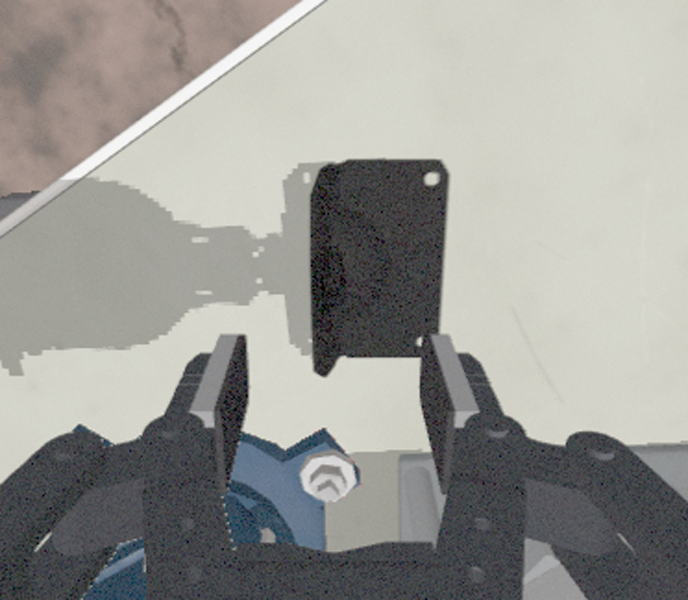

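>>> drive_tool(
  rows=[
    {"dx":-0.05,"dy":-0.03,"dz":0.5,"wx":0,"wy":0,"wz":0,"hand":48},
    {"dx":-0.05,"dy":-0.03,"dz":0.9,"wx":0,"wy":0,"wz":0,"hand":48},
    {"dx":-0.05,"dy":-0.03,"dz":1.2,"wx":0,"wy":0,"wz":0,"hand":48},
    {"dx":-0.05,"dy":-0.03,"dz":1.34,"wx":0,"wy":0,"wz":0,"hand":48},
    {"dx":-0.05,"dy":-0.03,"dz":1.34,"wx":0,"wy":0,"wz":0,"hand":40},
    {"dx":-0.05,"dy":-0.03,"dz":1.34,"wx":0,"wy":0,"wz":0,"hand":20},
    {"dx":-0.05,"dy":-0.03,"dz":1.34,"wx":0,"wy":0,"wz":0,"hand":0},
    {"dx":-0.05,"dy":-0.03,"dz":1.34,"wx":0,"wy":0,"wz":0,"hand":0},
    {"dx":-0.05,"dy":-0.03,"dz":1.34,"wx":0,"wy":0,"wz":0,"hand":0},
    {"dx":-0.05,"dy":-0.03,"dz":1.34,"wx":0,"wy":0,"wz":0,"hand":0},
  ],
)

```text
clock: 35.05
eef_pos: [0.3853, 0.2972, 0.0233]
tool_rot: [0.729, 0.684, 0.001, -0.002]
ft_force: [-9.9, 0.3, 19.9]
grip_width: 0.0041
grasp_force: 59.4
```

>>> drive_tool(
  rows=[
    {"dx":0,"dy":0,"dz":-0.1,"wx":0,"wy":0,"wz":0,"hand":0},
    {"dx":0,"dy":0,"dz":-0.3,"wx":0,"wy":0,"wz":0,"hand":0},
    {"dx":0,"dy":0,"dz":-0.7,"wx":0,"wy":0,"wz":0,"hand":0},
    {"dx":0,"dy":0,"dz":-1.3,"wx":0,"wy":0,"wz":0,"hand":0},
    {"dx":0,"dy":0,"dz":-2.0,"wx":0,"wy":0,"wz":0,"hand":0},
    {"dx":0,"dy":0,"dz":-2.8,"wx":0,"wy":0,"wz":0,"hand":0},
    {"dx":0,"dy":0,"dz":-3.6,"wx":0,"wy":0,"wz":0,"hand":0},
    {"dx":0,"dy":0,"dz":-4.4,"wx":0,"wy":0,"wz":0,"hand":0},
    {"dx":0,"dy":0,"dz":-5.0,"wx":0,"wy":0,"wz":0,"hand":0},
    {"dx":0,"dy":0,"dz":-5.0,"wx":0,"wy":0,"wz":0,"hand":0},
  ],
)

```text
clock: 36.05
eef_pos: [0.3879, 0.2972, 0.2762]
tool_rot: [0.73, 0.684, 0.006, 0.001]
ft_force: [-0.3, -0.4, -0.0]
grip_width: 0.0009
grasp_force: 46.1
```

Run:
```python
from h import *
o,im=pic('wrist','w17'); print(o['eef_pos'],o['grip_width'])
dark(o,im)
for r in range(140,380,12): print(r,' '.join(f'{v:3d}' for v in im[r,130:360:9].max(1)))
```

```text
[0.38787377 0.29717613 0.27624431] 0.0008995572072967848
(246, 163, 75, 97) [428.2 206. ] [146.5 100.9] 85.9
140 107  98 247 113 113 116 116 116 201 203 203 201 204 201 202 198 195 192 192 195 194 197 197 202 203 199
152 173 117 117 114 115 114 115 116 201 202 201 198 200 200 198 196 198 193 191 194 196 201 199 201 201 192
164 117 114 118 113 116 115 116 115 200 204 201 198 202 204 200 197 198 143  41  25  20 199 199 201 198 196
176 117 197 197 116 115 115 114 115 200 199 204 200 201 202  18  20  15  19  20  21 193  18 199 200 195 192
188 189 195 195 194 200 203 200 197 196 198 201 203 204 190  13  22  21  22  19  21  20  36 198 197 195 194
200 195 198 199 198 199 198 199 201 201 199 202 200 203 186  16  23  20  11  21  22  22 111 195 200 199 196
212 197 194 194 197  85  46  59  81  88  90  88 203  98  81  14  22  14  21  22  23  20 196 194 199 197 198
224 181 194 189 198 196  79  88  64  62  41  41  93  96 151  19  21  19  17  22  22  24 102 101 100  99  96
236 195 191 194 198 200  91  86  97  40  39  64  96  90 103  20  13  15  13  15  14  21 101  99 112 105 104
248 190 193 195 191
[... 468 characters left out ...]
  32  26  27  27  26  27  21  27  37  23  31 190 188
308  91  33  24  25  28  26  27  20  26  29  21  26  25  31  31  31  24  21  25  21  28  28  26  24  26  27
320  27  26  21  27  26  24  33  31  23  27  24  17  25  32  48  26  26  27  23  24  58  34  38  29  28  25
332  31  26  24  21  36  36  39  28  25  27  26  25  19 112 103  27  16  22  21  26  37  40  28  37  38  24
344  22  22  62  25  36  37  33  24  29  27  22  33  23 111 113  28  25  29  23  29  30  39  35  25 110  39
356  25  26  29  22  24  28  26  30  25  27  24  27  20 112 111  27  25  18  26  25  21  35  28  28  18  27
368  25  25  25  24  23  24  27  21  30  18  24  15  22  26  20  24  27  28  25  29  28  29  36  25  21  24
```

>>> drive_tool(
  rows=[
    {"dx":0,"dy":0,"dz":0.8,"wx":0,"wy":0,"wz":0,"hand":0},
    {"dx":0,"dy":0,"dz":1.6,"wx":0,"wy":0,"wz":0,"hand":0},
    {"dx":0,"dy":0,"dz":2.4,"wx":0,"wy":0,"wz":0,"hand":0},
    {"dx":0,"dy":0,"dz":3.2,"wx":0,"wy":0,"wz":0,"hand":0},
    {"dx":0,"dy":0,"dz":3.8,"wx":0,"wy":0,"wz":0,"hand":0},
    {"dx":0,"dy":0,"dz":4.3,"wx":0,"wy":0,"wz":0,"hand":0},
    {"dx":0,"dy":0,"dz":4.6,"wx":0,"wy":0,"wz":0,"hand":0},
    {"dx":0,"dy":0,"dz":4.8,"wx":0,"wy":0,"wz":0,"hand":0},
    {"dx":0,"dy":0,"dz":4.9,"wx":0,"wy":0,"wz":0,"hand":0},
    {"dx":0,"dy":0,"dz":4.9,"wx":0,"wy":0,"wz":0,"hand":0},
  ],
)

```text
clock: 37.1
eef_pos: [0.377, 0.2943, 0.0262]
tool_rot: [0.729, 0.685, -0.006, -0.005]
ft_force: [-27.6, -3.5, 42.3]
grip_width: 0.001
grasp_force: 135.4
```

>>> drive_tool(
  rows=[
    {"dx":0,"dy":0,"dz":-0.15,"wx":0,"wy":0,"wz":0,"hand":5},
    {"dx":0,"dy":0,"dz":-0.2,"wx":0,"wy":0,"wz":0,"hand":40},
    {"dx":0,"dy":0,"dz":-0.2,"wx":0,"wy":0,"wz":0,"hand":60},
    {"dx":0,"dy":0,"dz":-1.0,"wx":0,"wy":0,"wz":0,"hand":85},
    {"dx":0.5,"dy":0,"dz":-2.0,"wx":0,"wy":0,"wz":0,"hand":85},
    {"dx":1.0,"dy":0,"dz":-3.0,"wx":0,"wy":0,"wz":0,"hand":85},
    {"dx":1.2,"dy":0,"dz":-3.6,"wx":0,"wy":0,"wz":0,"hand":85},
    {"dx":1.2,"dy":0,"dz":-3.6,"wx":0,"wy":0,"wz":0,"hand":85},
    {"dx":1.2,"dy":0,"dz":-3.6,"wx":0,"wy":0,"wz":0,"hand":85},
  ],
)

```text
clock: 38.0
eef_pos: [0.3903, 0.3559, 0.2049]
tool_rot: [0.73, 0.684, 0.001, 0.0]
ft_force: [0.6, -0.1, -0.2]
grip_width: 0.0853
grasp_force: 0.0
```

Run:
```python
from h import *
o,im=pic('wrist','w18'); print(o['eef_pos']); dark(o,im)
y0,y1,x0,x1=140,270,180,330
g=im[y0:y1:6,x0:x1:5].max(2)
for r,row in zip(range(y0,y1,6),g): print(r,''.join(f'{v:4d}' for v in row))
```

```text
[0.390259   0.3558633  0.20490582]
(241, 180, 46, 73) [400.7 290.7] [91.6 52. ] 86.2
140   79  86  86  73  77  94  87  65  67 238 139 178 182 178 180 181 178 180 182 180 177 171 170 176 178 176 179 178 180 178
146   77  69  86  55  97  94  60 236 171 172 176 177 176 179 178 178 179 183 183 179 180 177 174 176 176 178 178 178 178 178
152   95  58  54  51  56 218 233 175 176 172 175 175 177 180 180 180 180 181 181 182 181 178 175 174 177 179 177 178 179 181
158   59  56  56 128 150 104 100 177 177 176 176 178 177 178 180 182 184 184 182 184 181 175 174 175 177 180 177 177 179 182
164   56  81 158  98 102 104 105 181 179 178 176 175 175 179 183 182 183 181 182 182 184 179 174 175 176 178 180 180 180 180
170  161 106 105 102 102 105 113 182 179 182 180 184 181 181 181 184 182 183 182 182 181 177 178 180 176 178 176 178 180 180
176  105 105 104 103 106 102 176 183 183 184 184 185 184 183 182 184 183 182 183 183 180 175 178 179 179 178 178 178 182 178
182  174 175 179 181 182 182 182 185 184 185 184 156 102 103  11  13  22  17   9  16  20  22 179 176 176 174 175 178 182 183
188  178 181 18
[... 1034 characters left out ...]
108  99  15  16  10  17  15  16  20  26  62 177 174 178 176 176 177 172 176
242  180 178 181 180 180 184 181 182 184 182 184 107 170   1  13  17  16  13  19  18 171  82 179 175 178 173 177 173 167 173
248  181 183 181 182 180 181 182 185 184 182 184 184 182  14 153 178 181 178 177 178 173 174 171 173 173 174 173 174 173 172
254  179 181 182 181 180 181 177 179 183 184 185 183 184 183 184 184 181 181 179 177 171 171 171 169 173 172 174 171 175 173
260  181 179 181 183 183 183 182 182 182 182 180 184 183 184 181 182 180 180 179 171 174 174 169 170 172 174 173 179 176 175
266  183 182 184 182 182 183 182 183 184 184 186 184 183 183 182 183 177 177 176 175 173 171 169 171 170 173 177 176 178 180
```

```bash
python3 -c "
from h import *
to((.4010,.292,.012),86.2); to((.401,.292,.001),86.2)"
```

```text
d [-1.23  0.32  3.83] w [-0.01  0.02  0.01] rows>= 4.0
d [-1.23  0.32  4.05] w [-0.01  0.02  0.01] rows>= 4.2
```

>>> drive_tool(
  rows=[
    {"dx":-1.23,"dy":0.32,"dz":0.8,"wx":0,"wy":0,"wz":0,"hand":70},
    {"dx":-1.23,"dy":0.32,"dz":1.7,"wx":0,"wy":0,"wz":0,"hand":70},
    {"dx":-1.23,"dy":0.32,"dz":2.6,"wx":0,"wy":0,"wz":0,"hand":70},
    {"dx":-1.23,"dy":0.32,"dz":3.3,"wx":0,"wy":0,"wz":0,"hand":70},
    {"dx":-1.23,"dy":0.32,"dz":3.7,"wx":0,"wy":0,"wz":0,"hand":70},
    {"dx":-1.23,"dy":0.32,"dz":3.9,"wx":0,"wy":0,"wz":0,"hand":70},
    {"dx":-1.23,"dy":0.32,"dz":3.95,"wx":0,"wy":0,"wz":0,"hand":70},
    {"dx":-1.23,"dy":0.32,"dz":3.95,"wx":0,"wy":0,"wz":0,"hand":70},
  ],
)

```text
clock: 38.85
eef_pos: [0.4016, 0.2927, 0.0072]
tool_rot: [0.73, 0.684, -0.0, -0.0]
ft_force: [0.8, 1.0, -0.7]
grip_width: 0.07
grasp_force: 0.0
```

>>> drive_tool(
  rows=[
    {"dx":0,"dy":0,"dz":0.06,"wx":0,"wy":0,"wz":0,"hand":70},
    {"dx":0,"dy":0,"dz":0.1,"wx":0,"wy":0,"wz":0,"hand":70},
    {"dx":0,"dy":0,"dz":0.1,"wx":0,"wy":0,"wz":0,"hand":70},
  ],
)

```text
clock: 39.15
eef_pos: [0.4025, 0.2936, 0.0034]
tool_rot: [0.73, 0.684, 0.001, 0.0]
ft_force: [0.3, 0.6, 3.0]
grip_width: 0.0698
grasp_force: 1.2
```

>>> drive_tool(
  rows=[
    {"dx":0,"dy":0,"dz":-0.03,"wx":0,"wy":0,"wz":0,"hand":62},
    {"dx":0,"dy":0,"dz":-0.05,"wx":0,"wy":0,"wz":0,"hand":57},
    {"dx":0,"dy":0,"dz":-0.06,"wx":0,"wy":0,"wz":0,"hand":54},
    {"dx":0,"dy":0,"dz":-0.06,"wx":0,"wy":0,"wz":0,"hand":51},
    {"dx":0,"dy":0,"dz":-0.06,"wx":0,"wy":0,"wz":0,"hand":48},
    {"dx":0,"dy":0,"dz":-0.06,"wx":0,"wy":0,"wz":0,"hand":48},
  ],
)

```text
clock: 39.75
eef_pos: [0.4021, 0.2944, 0.0085]
tool_rot: [0.729, 0.684, 0.002, -0.001]
ft_force: [-6.0, -1.1, 19.0]
grip_width: 0.0496
grasp_force: 58.5
```

>>> drive_tool(
  rows=[
    {"dx":0,"dy":0,"dz":-0.03,"wx":0,"wy":0,"wz":0,"hand":42},
    {"dx":0,"dy":0,"dz":-0.06,"wx":0,"wy":0,"wz":0,"hand":42},
    {"dx":0,"dy":0,"dz":-0.06,"wx":0,"wy":0,"wz":0,"hand":42},
  ],
)

```text
clock: 40.05
eef_pos: [0.3992, 0.2945, 0.0111]
tool_rot: [0.729, 0.684, -0.0, -0.003]
ft_force: [-14.3, 0.9, 25.0]
grip_width: 0.0423
grasp_force: 12.7
```

>>> drive_tool(
  rows=[
    {"dx":0,"dy":0,"dz":0,"wx":0,"wy":0,"wz":0,"hand":36},
    {"dx":0,"dy":0,"dz":0,"wx":0,"wy":0,"wz":0,"hand":30},
    {"dx":0,"dy":0,"dz":0,"wx":0,"wy":0,"wz":0,"hand":30},
    {"dx":0,"dy":0,"dz":-0.04,"wx":0,"wy":0,"wz":0,"hand":30},
  ],
)

```text
clock: 40.45
eef_pos: [0.3998, 0.2943, 0.0129]
tool_rot: [0.729, 0.685, 0.001, -0.002]
ft_force: [-0.4, 0.2, 0.9]
grip_width: 0.03
grasp_force: 0.3
```

>>> drive_tool(
  rows=[
    {"dx":0,"dy":-0.1,"dz":-0.1,"wx":0,"wy":0,"wz":0,"hand":30},
    {"dx":0,"dy":-0.2,"dz":-0.12,"wx":0,"wy":0,"wz":0,"hand":30},
    {"dx":0,"dy":-0.2,"dz":-0.12,"wx":0,"wy":0,"wz":0,"hand":20},
    {"dx":0,"dy":-0.2,"dz":-0.12,"wx":0,"wy":0,"wz":0,"hand":10},
    {"dx":0,"dy":-0.2,"dz":-0.12,"wx":0,"wy":0,"wz":0,"hand":0},
    {"dx":0,"dy":-0.2,"dz":-0.12,"wx":0,"wy":0,"wz":0,"hand":0},
    {"dx":0,"dy":-0.2,"dz":-0.12,"wx":0,"wy":0,"wz":0,"hand":0},
  ],
)

```text
clock: 41.15
eef_pos: [0.3917, 0.2938, 0.0178]
tool_rot: [0.73, 0.684, 0.001, -0.0]
ft_force: [-4.9, -2.3, 15.5]
grip_width: 0.026
grasp_force: 58.0
```

>>> drive_tool(
  rows=[
    {"dx":0,"dy":0,"dz":-0.1,"wx":0,"wy":0,"wz":0,"hand":0},
    {"dx":0,"dy":0,"dz":-0.3,"wx":0,"wy":0,"wz":0,"hand":0},
    {"dx":0,"dy":0,"dz":-0.6,"wx":0,"wy":0,"wz":0,"hand":0},
    {"dx":0,"dy":0,"dz":-0.6,"wx":0,"wy":0,"wz":0,"hand":0},
  ],
)

```text
clock: 41.55
eef_pos: [0.3928, 0.2943, 0.0478]
tool_rot: [0.73, 0.684, 0.001, 0.0]
ft_force: [0.5, 0.2, -0.4]
grip_width: 0.0255
grasp_force: 58.8
```

>>> drive_tool(
  rows=[
    {"dx":0,"dy":0,"dz":-0.6,"wx":0,"wy":0,"wz":0,"hand":0},
    {"dx":0,"dy":0,"dz":-1.3,"wx":0,"wy":0,"wz":0,"hand":0},
    {"dx":0,"dy":0,"dz":-2,"wx":0,"wy":0,"wz":0,"hand":0},
    {"dx":0,"dy":0,"dz":-2.7,"wx":0,"wy":0,"wz":0,"hand":0},
    {"dx":0,"dy":0,"dz":-3.5,"wx":0,"wy":0,"wz":0,"hand":0},
    {"dx":0,"dy":0,"dz":-4.3,"wx":0,"wy":0,"wz":0,"hand":0},
    {"dx":0,"dy":0,"dz":-4.5,"wx":0,"wy":0,"wz":0,"hand":0},
    {"dx":0,"dy":0,"dz":-4.5,"wx":0,"wy":0,"wz":0,"hand":0},
  ],
)

```text
clock: 42.35
eef_pos: [0.3925, 0.2942, 0.2724]
tool_rot: [0.73, 0.684, 0.002, 0.0]
ft_force: [0.4, 0.6, -1.7]
grip_width: 0.0258
grasp_force: 59.1
```

Run:
```python
from h import *
o,im=pic('wrist','w19'); print(o['eef_pos'],o['grip_width'])
for r in range(140,330,14): print(r,' '.join(f'{v:3d}' for v in im[r,200:340:7].max(1)))
to(car(-.064,.004,.27),88.5); to(car(-.064,.004,.171),88.5)
```

```text
[0.39249643 0.29416736 0.27244127] 0.025821557382363452
140 205 210 211 208 209 206 207 208 208 209 206 202 198 200 199 200 204 202 200 204
154 208 206 206 206 207 206 206 203 205 206 204 204 200 198 197 203 203 209 206 208
168 207 208 207 204 206 207 208 205 207 205 204 200 203 199 200 198 201 201 204 205
182 205 204 208 209  67  14  22  20  23  16  24  22  26  24  19  19  35  27 202 204
196 204 206 209  67  12  18  19  15  22  22  21  22  16  28  22  26  25  21 206 203
210  91  94  87  17  19  14  16  27  26  27  23  23  21  16  26  21  24  14 206 204
224  37  42  41  24   8  16  15  21  20  14  14  19  27  22  16  22  28  10 107 105
238  41  92  81  20  15  25   9  21  13  16  15  18  80  23  26  20  23  25  99 115
252  23  25  90  18  10  13  15  16  10  16  15  24  91  89  31  26  24  36 110 108
266  25  89  92  14   3   9  18  21  12  19   4  18  46  87  26  27  21  92 154 163
280  27 103 101  16   5  11  17  16   9  14  23  15  37 138  24  24  19 196 196 140
294  25  29  26  18  10  11  20  29  14  18  24  22  32  26  26  26  28  23  20 127
308  29  23  18  25  20   6  24  23  23  26  14  21  40  26  25  25  30  28  24  26
322  24  27  61 138   6  17 119 117 120 115  93 155  89  28  34  29  27  24  22  42
d [-4.8   2.47  0.01] w [-0.    0.   -0.45] rows>= 5.4
d [-4.8   2.47  1.99] w [-0.    0.   -0.45] rows>= 5.8
```

Held flat like the first one. Move over and place.

>>> drive_tool(
  rows=[
    {"dx":-0.8,"dy":0.4,"dz":0,"wx":0,"wy":0,"wz":-0.2,"hand":0},
    {"dx":-1.6,"dy":0.8,"dz":0,"wx":0,"wy":0,"wz":-0.45,"hand":0},
    {"dx":-2.4,"dy":1.2,"dz":0,"wx":0,"wy":0,"wz":-0.45,"hand":0},
    {"dx":-3.2,"dy":1.6,"dz":0,"wx":0,"wy":0,"wz":-0.45,"hand":0},
    {"dx":-4.0,"dy":2.0,"dz":0,"wx":0,"wy":0,"wz":-0.45,"hand":0},
    {"dx":-4.5,"dy":2.3,"dz":0,"wx":0,"wy":0,"wz":-0.45,"hand":0},
    {"dx":-4.8,"dy":2.47,"dz":0,"wx":0,"wy":0,"wz":-0.45,"hand":0},
    {"dx":-4.8,"dy":2.47,"dz":0.4,"wx":0,"wy":0,"wz":-0.45,"hand":0},
    {"dx":-4.8,"dy":2.47,"dz":1.0,"wx":0,"wy":0,"wz":-0.45,"hand":0},
    {"dx":-4.8,"dy":2.47,"dz":1.5,"wx":0,"wy":0,"wz":-0.45,"hand":0},
    {"dx":-4.8,"dy":2.47,"dz":1.85,"wx":0,"wy":0,"wz":-0.45,"hand":0},
    {"dx":-4.8,"dy":2.47,"dz":1.97,"wx":0,"wy":0,"wz":-0.45,"hand":0},
    {"dx":-4.8,"dy":2.47,"dz":1.97,"wx":0,"wy":0,"wz":-0.45,"hand":0},
  ],
)

```text
clock: 43.7
eef_pos: [0.4974, 0.0459, 0.1702]
tool_rot: [0.716, 0.698, -0.002, -0.002]
ft_force: [-0.2, 0.2, -0.6]
grip_width: 0.0255
grasp_force: 59.1
```

>>> drive_tool(
  rows=[
    {"dx":0,"dy":0,"dz":0,"wx":0,"wy":0,"wz":0,"hand":28},
    {"dx":0,"dy":0,"dz":-0.02,"wx":0,"wy":0,"wz":0,"hand":36},
    {"dx":0,"dy":0,"dz":-0.02,"wx":0,"wy":0,"wz":0,"hand":40},
    {"dx":0,"dy":0,"dz":-0.04,"wx":0,"wy":0,"wz":0,"hand":40},
    {"dx":0,"dy":0,"dz":-0.5,"wx":0,"wy":0,"wz":0,"hand":40},
    {"dx":0,"dy":0,"dz":-1.2,"wx":0,"wy":0,"wz":0,"hand":40},
    {"dx":0,"dy":0,"dz":-2,"wx":0,"wy":0,"wz":0,"hand":40},
    {"dx":0,"dy":0,"dz":-2,"wx":0,"wy":0,"wz":0,"hand":40},
  ],
)

```text
clock: 44.5
eef_pos: [0.5024, 0.0463, 0.2793]
tool_rot: [0.716, 0.698, 0.005, 0.004]
ft_force: [0.6, -0.3, 0.0]
grip_width: 0.0399
grasp_force: 0.0
```

Run:
```python
from h import *
o,im=pic('wrist','w20'); print(o['eef_pos'])
for r in range(110,260,8): print(r,' '.join(f'{v:3d}' for v in im[r,150:380:10].max(1)))
to(car(-.122,0,.27),88.5); to(car(-.122,.0,.182),88.5)
```

```text
[0.50236713 0.04634414 0.27926417]
110 144 144 144 160 172 174 173 173 169 172 174 174 171 171 173 171 174 174 171 142 206 172 174
118 142 141 142 117 171 170 169 173 171 170 172 141 166 170 170 168 169 167 167 135 164  54  56
126 146 145 166 169 229 228 229 230 231 231 233 233 236 238 238 237 239 149 143 132 139 133 140
134 150 166 104 229 229 231 231 231 232 233 234 234 236 238 239 239 237 134 134 132 138 137 142
142 141 212 228 229 229 228 229 142 129  15   6  10  24  13  73 237 237 132 133 132 130 130 133
150 142 204 162 232 232 230 232 139   8   6  15  22  20  19  40 233 234 131 128 128 141 141 141
158 143 205 129 228 228 227 227 138  14  17  18  18  23  16  77 233 234 132 133 131 134 135 136
166 142 196 132 136 227 229 227 137  17  13  13  16  18  19 111 232 233 131 131 132 130 134 135
174 140 143 147 135 133 135 136 131  12  17  15  17  21  16 139 234 236 134 134 136 132 134 135
182 142 118  78 137 138 136 139 136  16  22  13  20  17  19 184 231 232 133 130 132 134 136 137
190 139 116  84 139 141 137 138 137  14  10  20  16  15  23 226 232 233 131 133 133 129 131 133
198 139 1
[... 168 characters left out ...]
30 132 135 132
214 140 135  98 231 232 233 233 140  13  14   8  14  19  13 231 229 225 136 136 135 106 135 129
222 142 143 104 233 232 230 230 227  14  16  20  20   9 229 229 233 225 140 136 137 135 134 136
230 140 142 203 234 231 232 230 230  36  59 227 227 228 227 228 229 218 134 133 134 135 132  92
238 115 138 202 138 222 231 231 229 228 228 229 226 227 227 226 229 202 135 135 131 135  92 118
246 138 141 208  90  91  74  16  89  89  85  84  84  86  84  18  79  88  90  88 163  58  61  58
254 143  87 204  68  24  77  15 224 222 224 218 220 222 217  23  76  28  72 138 138  56  59  58
d [-0.09 -1.2   0.12] w [ 0.09 -0.01  0.  ] rows>= 1.2
d [-0.09 -1.22  1.88] w [ 0.09 -0.01  0.  ] rows>= 2.2
```

Bracket 2 is on the tray (columns ~227–288, rows 142–228). Tip the tray.

>>> drive_tool(
  rows=[
    {"dx":-0.1,"dy":-0.7,"dz":0,"wx":0,"wy":0,"wz":0,"hand":40},
    {"dx":-0.1,"dy":-1.22,"dz":0,"wx":0,"wy":0,"wz":0,"hand":40},
    {"dx":-0.1,"dy":-1.22,"dz":0.5,"wx":0,"wy":0,"wz":0,"hand":40},
    {"dx":-0.1,"dy":-1.22,"dz":1.1,"wx":0,"wy":0,"wz":0,"hand":40},
    {"dx":-0.1,"dy":-1.22,"dz":1.6,"wx":0,"wy":0,"wz":0,"hand":40},
    {"dx":-0.1,"dy":-1.22,"dz":1.87,"wx":0,"wy":0,"wz":0,"hand":40},
    {"dx":-0.1,"dy":-1.22,"dz":1.87,"wx":0,"wy":0,"wz":0,"hand":30},
    {"dx":-0.1,"dy":-1.22,"dz":1.87,"wx":0,"wy":0,"wz":0,"hand":0},
    {"dx":-0.1,"dy":-1.22,"dz":1.87,"wx":0,"wy":0,"wz":0,"hand":0},
    {"dx":-0.1,"dy":-1.22,"dz":1.87,"wx":0,"wy":0,"wz":0,"hand":0},
  ],
)

```text
clock: 45.55
eef_pos: [0.4402, 0.0426, 0.1803]
tool_rot: [0.716, 0.698, 0.002, 0.002]
ft_force: [4.8, -1.2, -4.7]
grip_width: 0.0088
grasp_force: 58.3
```

>>> drive_tool(
  rows=[
    {"dx":0,"dy":0.16,"dz":-0.42,"wx":0,"wy":0,"wz":0,"hand":0},
    {"dx":0,"dy":0.38,"dz":-0.8,"wx":0,"wy":0,"wz":0,"hand":0},
    {"dx":0,"dy":0.65,"dz":-1.15,"wx":0,"wy":0,"wz":0,"hand":0},
    {"dx":0,"dy":0.97,"dz":-1.46,"wx":0,"wy":0,"wz":0,"hand":0},
    {"dx":0,"dy":1.34,"dz":-1.71,"wx":0,"wy":0,"wz":0,"hand":0},
    {"dx":0,"dy":1.6,"dz":-1.85,"wx":0,"wy":0,"wz":0,"hand":0},
    {"dx":0,"dy":1.87,"dz":-1.96,"wx":0,"wy":0,"wz":0,"hand":0},
    {"dx":0,"dy":1.87,"dz":-1.96,"wx":0,"wy":0,"wz":0,"hand":0},
    {"dx":0,"dy":1.87,"dz":-1.96,"wx":0,"wy":0,"wz":0,"hand":0},
    {"dx":0,"dy":1.87,"dz":-1.96,"wx":0,"wy":0,"wz":0,"hand":0},
    {"dx":0,"dy":1.87,"dz":-1.96,"wx":0,"wy":0,"wz":0,"hand":0},
  ],
)

```text
clock: 46.65
eef_pos: [0.5307, 0.0404, 0.281]
tool_rot: [0.716, 0.698, 0.001, 0.001]
ft_force: [-5.5, 0.2, 12.8]
grip_width: 0.009
grasp_force: 59.7
```

Run:
```python
from h import *
o,im=pic('top','t21'); print(o['eef_pos'],o['grip_width']); darkloc('top',o,im,.045,((.0,.14),(-.12,.12)))
```

```text
[0.53069492 0.04037989 0.2810278 ] 0.009049586808896002
  140  203 200 203 187 159 152  79 107 136 178 193 184 179 133  57  71  87 105 185 202 194
  128  198 194 169 146 140 151  97 129 156 135 145 149 136 111  62  61  85  71 144 132 188
  116  201 178 141 146 162 168 111 162 162 174 206 203 175 106  56  66  85  76 148 146 190
  104  175 143 150 170 191 208 118 188 203 233 236 228 234 200 148 137 142 104 147 139 173
   92  157 157 158 174 186 198 120 112 177 148 150 150 156 145 147 137 143 109 101 141 169
   80  141 174 173 157 172 158 136 109 179 167 184 161 143 147 147 142 141 155 185 190 172
   68  173 177 173 170 157 169 162 117 182 191 197 168 146 147 153 151 154 179 198 198 163
   56  173 173 176 174 172 157 149  93 109  99 104 125 109  98 161 156 170 175 176 176 166
   44  144 108 144 170 173 170 154 150 152 143 135 117 131 136 153 173 175 174 173 178 173
   32   95  97  95 119 171 171 164 154 172 170 128 115 161 156 173 173 173 175 176 174 174
   20   96  96  96 103 172 176 172 161 156 166 119 123 157 170 172 172 175 175 178 179 179
    8   97  94  98 103 172 173 171 174 166 139 116 140 171 168 130 192 200 206 214 214 213
```

>>> drive_tool(
  rows=[
    {"dx":0,"dy":0.1,"dz":-0.04,"wx":0,"wy":0,"wz":0,"hand":0},
    {"dx":0,"dy":0.18,"dz":-0.06,"wx":0,"wy":0,"wz":0,"hand":0},
    {"dx":0,"dy":0.18,"dz":-0.06,"wx":0,"wy":0,"wz":0,"hand":0},
    {"dx":0,"dy":0,"dz":0,"wx":0,"wy":0,"wz":0,"hand":0},
    {"dx":0,"dy":0.18,"dz":-0.06,"wx":0,"wy":0,"wz":0,"hand":0},
    {"dx":0,"dy":0,"dz":0,"wx":0,"wy":0,"wz":0,"hand":0},
    {"dx":0,"dy":0.18,"dz":-0.06,"wx":0,"wy":0,"wz":0,"hand":0},
    {"dx":0,"dy":0.18,"dz":-0.06,"wx":0,"wy":0,"wz":0,"hand":0},
    {"dx":0,"dy":0.18,"dz":-0.06,"wx":0,"wy":0,"wz":0,"hand":0},
  ],
)

```text
clock: 47.6
eef_pos: [0.5391, 0.0402, 0.2839]
tool_rot: [0.716, 0.698, 0.001, -0.0]
ft_force: [-7.3, 0.9, 13.0]
grip_width: 0.0085
grasp_force: 62.1
```

Run:
```python
from h import *
o,im=pic('top','t22'); print(o['eef_pos']); darkloc('top',o,im,.045,((.03,.14),(-.06,.06)))
darkloc('top',o,im,.15,((-.13,.03),(-.06,.06)))
for t in('bracket_a_mid',):
    print([(np.round(d['extent']),round(d['score'],2)) for d in bot.look_for('top',t)])
    bot.camera('scene'); print([(np.round(d['extent']),round(d['score'],2)) for d in bot.look_for('scene',t)])
```

```text
[0.53909373 0.04018001 0.28385167]
  140  152  80 106 135 141 120 125 131 107  64  62
  128  154  97 128 155 142 141 136 138 105  60  69
  116  171 108 163 165 181 204 206 177 128 121 118
  104  207 117 112 179 234 236 229 231 231 205 150
   92  201 119 106 192 199 197 169 161 158 161 149
   80  162 147 124 198 202 194 156 155 156 156 157
   68  169 165 131 116 128 139 146 125 146 174 170
   56  156 153  94  95  97  98 122 102  96 166 154
   44  173 152 153 151 136 138 120 128 129 154 172
   32  174 160 157 167 174 124 113 167 155 171 183
   30  117 119 204 203 218 226 228 186 156 142 112
   18  136 125 209 205 202 153 152 156 154 153 178
    6  161 146 144 152 161 157 160 162 170 155 165
   -6  149  96  95  97 110 120 101 157 158 170 178
  -18  147 131 151 148 118 122 125 148 171 178 176
  -30  160 167 175 169 116 147 157 165 183 197 204
  -42  177 167 156 149 116 152 142 112 203 218 220
  -54  177 176 169 121 125 167 122 137 162 225 228
  -66  172 172 173 135 151 170 105 119 143 228 231
  -78  172 172 160 158 162 152  66  84 179 222 233
  -90  172 155 171 172 173 152  68  69 164 201 234
 -102  153 171 173 174 175  96  68  66 130 174 234
 -114  172 176 174 173 171  82  64  76 139 159 236
 -126  172 171 173 174 170  76  61  73 117 152 234
[]
[]
```

>>> drive_tool(
  rows=[
    {"dx":0,"dy":-0.18,"dz":0.06,"wx":0,"wy":0,"wz":0,"hand":0},
    {"dx":0,"dy":-0.45,"dz":0.17,"wx":0,"wy":0,"wz":0,"hand":0},
    {"dx":0,"dy":-0.71,"dz":0.31,"wx":0,"wy":0,"wz":0,"hand":0},
    {"dx":0,"dy":-1.08,"dz":0.56,"wx":0,"wy":0,"wz":0,"hand":0},
    {"dx":0,"dy":-1.4,"dz":0.87,"wx":0,"wy":0,"wz":0,"hand":0},
    {"dx":0,"dy":-1.67,"dz":1.22,"wx":0,"wy":0,"wz":0,"hand":0},
    {"dx":0,"dy":-1.89,"dz":1.6,"wx":0,"wy":0,"wz":0,"hand":0},
    {"dx":0,"dy":-2.05,"dz":2.0,"wx":0,"wy":0,"wz":0,"hand":0},
    {"dx":0,"dy":-2.05,"dz":2.0,"wx":0,"wy":0,"wz":0,"hand":0},
    {"dx":0,"dy":-2.05,"dz":2.0,"wx":0,"wy":0,"wz":0,"hand":40},
    {"dx":0,"dy":-2.05,"dz":2.0,"wx":0,"wy":0,"wz":0,"hand":40},
    {"dx":0,"dy":-2.05,"dz":2.0,"wx":0,"wy":0,"wz":0,"hand":40},
    {"dx":0,"dy":-2.05,"dz":1.0,"wx":0,"wy":0,"wz":0,"hand":40},
    {"dx":0,"dy":-2.05,"dz":0,"wx":0,"wy":0,"wz":0,"hand":40},
    {"dx":0,"dy":-2.05,"dz":-0.5,"wx":0,"wy":0,"wz":0,"hand":85},
    {"dx":0,"dy":-2.05,"dz":-0.5,"wx":0,"wy":0,"wz":0,"hand":85},
  ],
)

```text
clock: 49.4
eef_pos: [0.4401, 0.0429, 0.3096]
tool_rot: [0.716, 0.698, 0.003, 0.002]
ft_force: [0.1, 0.5, 0.4]
grip_width: 0.0678
grasp_force: 0.0
```

Run:
```python
from h import *
o,im=pic('wrist','w23'); print(o['eef_pos'])
print('tray level'); darkloc('wrist',o,im,.15,((-.13,.03),(-.06,.06)))
print('pan level'); darkloc('wrist',o,im,.045,((-.02,.14),(-.14,.14)))
to(car(-.048,-.196,.3),88.5);to(car(-.048,-.196,.098),88.5)
```

```text
[0.44012911 0.0428995  0.30961333]
tray level
   30   65 125 122 122 123 123 114 121 120 116  53
   18   99 118 115 116 119 120 121 122 120 122  77
    6   96 119 113 118 118 123 119 122 118 122  78
   -6   99 222 224 223 224 195 222 220 217 221  79
  -18   99 224 223 225 226 224 224 222 218 221  78
  -30  103 224 226 225 223 222 221 221 218 219  77
  -42  109 224 225 222 223 221 220 220 217 221  78
  -54  118 225 224 220 223 219 219 223 217 216  77
  -66  120 225 224 218 221 220 217 220 219 218  83
  -78  119 225 221 219 220 216 218 219 215 216  75
  -90  119 224 222 216 217 214 219 219 219 215  80
 -102  119 222 220 215 215 214 218 220 218 216  81
 -114  120 188 218 215 214 214 219 220 218 217  82
 -126  118 221 166 166 175 178 175 174 177 174 174
pan level
  140  169 173 169 177 171 149 111  78  49  69  73  73  73  76  77  77  76  75  80  94 154  51  54  52
  128  103 163 165 169 113 112 113  84  96 125 117 123 121 118 120  88  78  78  82  81  83  50  53  51
  116  119 169 171 110 111 112 149 106 124 123 216 148 173 150 118 120 121 120  82  82  79  48  51  53
  104  120 170 137 11
[... 521 characters left out ...]
153 153 154 122 121 114 117 115 122 121 114 121 119 125 120 120  77 148 126
   32  110  71  71  70  74  76 152 153 225 224 224 225 225 225 223 222 222 221 224 219 217  78 152 126
   20  154  72  73  70  72  72 153 153 224 224 223 226 223 223 226 219 221 220 219 218 217  78 149 131
    8  154  70  76  71  74  72 155 153 224 226 224 225 224 222 224 218 222 218 221 217 215  81 151 150
   -4  153  76  73  69  70  69 152 152 224 225 224 222 223 223 226 221 221 220 222 217 215  79 150 147
  -16  154  73  72  72  73  72 152 155 224 224 223 224 224 222 223 218 219 221 219 218 214  75 152 147
d [-3.91  1.52  0.15] w [ 0.05 -0.01  0.  ] rows>= 4.2
d [-3.91  1.5   4.19] w [ 0.05 -0.01  0.  ] rows>= 5.9
```

>>> drive_tool(
  rows=[
    {"dx":-1,"dy":0.4,"dz":0,"wx":0,"wy":0,"wz":0,"hand":85},
    {"dx":-2,"dy":0.8,"dz":0,"wx":0,"wy":0,"wz":0,"hand":85},
    {"dx":-2.9,"dy":1.2,"dz":0,"wx":0,"wy":0,"wz":0,"hand":85},
    {"dx":-3.9,"dy":1.5,"dz":0,"wx":0,"wy":0,"wz":0,"hand":85},
    {"dx":-3.9,"dy":1.5,"dz":0.8,"wx":0,"wy":0,"wz":0,"hand":85},
    {"dx":-3.9,"dy":1.5,"dz":1.8,"wx":0,"wy":0,"wz":0,"hand":85},
    {"dx":-3.9,"dy":1.5,"dz":2.8,"wx":0,"wy":0,"wz":0,"hand":85},
    {"dx":-3.9,"dy":1.5,"dz":3.6,"wx":0,"wy":0,"wz":0,"hand":85},
    {"dx":-3.9,"dy":1.5,"dz":4.19,"wx":0,"wy":0,"wz":0,"hand":85},
    {"dx":-3.9,"dy":1.5,"dz":4.19,"wx":0,"wy":0,"wz":0,"hand":60},
    {"dx":-3.9,"dy":1.5,"dz":4.19,"wx":0,"wy":0,"wz":0,"hand":40},
    {"dx":-3.9,"dy":1.5,"dz":4.19,"wx":0,"wy":0,"wz":0,"hand":40},
  ],
)

```text
clock: 50.65
eef_pos: [0.5092, -0.1545, 0.0973]
tool_rot: [0.716, 0.698, 0.001, 0.001]
ft_force: [-0.6, 0.1, -0.1]
grip_width: 0.0435
grasp_force: 0.0
```

>>> drive_tool(
  rows=[
    {"dx":0,"dy":0.5,"dz":0,"wx":0,"wy":0,"wz":0,"hand":40},
    {"dx":0,"dy":0.9,"dz":0,"wx":0,"wy":0,"wz":0,"hand":40},
    {"dx":0,"dy":1.3,"dz":0,"wx":0,"wy":0,"wz":0,"hand":40},
    {"dx":0,"dy":1.7,"dz":0,"wx":0,"wy":0,"wz":0,"hand":40},
    {"dx":0,"dy":2.1,"dz":0,"wx":0,"wy":0,"wz":0,"hand":40},
    {"dx":0,"dy":2.3,"dz":0,"wx":0,"wy":0,"wz":0,"hand":40},
    {"dx":0,"dy":2.3,"dz":0,"wx":0,"wy":0,"wz":0,"hand":40},
    {"dx":0,"dy":2.3,"dz":0,"wx":0,"wy":0,"wz":0,"hand":40},
  ],
)

```text
clock: 51.45
eef_pos: [0.6156, -0.1556, 0.0967]
tool_rot: [0.716, 0.698, -0.004, -0.006]
ft_force: [-20.6, 4.7, 8.7]
grip_width: 0.04
grasp_force: 10.0
```

>>> drive_tool(
  rows=[
    {"dx":0,"dy":-0.6,"dz":0,"wx":0,"wy":0,"wz":0,"hand":40},
    {"dx":0,"dy":-1.2,"dz":0,"wx":0,"wy":0,"wz":0,"hand":40},
    {"dx":0,"dy":-1.8,"dz":0,"wx":0,"wy":0,"wz":0,"hand":40},
    {"dx":0,"dy":-2.3,"dz":0,"wx":0,"wy":0,"wz":0,"hand":40},
    {"dx":0,"dy":-2.3,"dz":0,"wx":0,"wy":0,"wz":0,"hand":40},
    {"dx":0,"dy":-2.3,"dz":0,"wx":0,"wy":0,"wz":0,"hand":40},
  ],
)

```text
clock: 52.05
eef_pos: [0.5096, -0.1547, 0.0981]
tool_rot: [0.716, 0.698, 0.001, 0.002]
ft_force: [0.7, -0.2, -0.2]
grip_width: 0.0401
grasp_force: 0.0
```

>>> drive_tool(
  rows=[
    {"dx":0,"dy":0.5,"dz":0,"wx":0,"wy":0,"wz":0,"hand":40},
    {"dx":0,"dy":0.9,"dz":0,"wx":0,"wy":0,"wz":0,"hand":40},
    {"dx":0,"dy":1.3,"dz":0,"wx":0,"wy":0,"wz":0,"hand":40},
    {"dx":0,"dy":1.7,"dz":0,"wx":0,"wy":0,"wz":0,"hand":40},
    {"dx":0,"dy":2.1,"dz":0,"wx":0,"wy":0,"wz":0,"hand":40},
    {"dx":0,"dy":2.3,"dz":0,"wx":0,"wy":0,"wz":0,"hand":40},
    {"dx":0,"dy":2.3,"dz":0,"wx":0,"wy":0,"wz":0,"hand":40},
    {"dx":0,"dy":2.3,"dz":0,"wx":0,"wy":0,"wz":0,"hand":40},
  ],
)

```text
clock: 52.85
eef_pos: [0.6158, -0.1556, 0.0955]
tool_rot: [0.716, 0.698, -0.005, -0.007]
ft_force: [-22.5, 3.4, 12.4]
grip_width: 0.0401
grasp_force: 11.1
```

>>> drive_tool(
  rows=[
    {"dx":0,"dy":-0.6,"dz":0,"wx":0,"wy":0,"wz":0,"hand":40},
    {"dx":0,"dy":-1.2,"dz":0,"wx":0,"wy":0,"wz":0,"hand":40},
    {"dx":0,"dy":-1.8,"dz":0,"wx":0,"wy":0,"wz":0,"hand":40},
    {"dx":0,"dy":-2.3,"dz":0,"wx":0,"wy":0,"wz":0,"hand":40},
    {"dx":0,"dy":-2.3,"dz":0,"wx":0,"wy":0,"wz":0,"hand":40},
    {"dx":0,"dy":-2.3,"dz":0,"wx":0,"wy":0,"wz":0,"hand":40},
  ],
)

```text
clock: 53.45
eef_pos: [0.51, -0.1546, 0.097]
tool_rot: [0.716, 0.698, 0.001, 0.002]
ft_force: [0.5, 0.1, -0.0]
grip_width: 0.04
grasp_force: 0.0
```

>>> drive_tool(
  rows=[
    {"dx":0,"dy":0.5,"dz":0,"wx":0,"wy":0,"wz":0,"hand":40},
    {"dx":0,"dy":0.9,"dz":0,"wx":0,"wy":0,"wz":0,"hand":40},
    {"dx":0,"dy":1.3,"dz":0,"wx":0,"wy":0,"wz":0,"hand":40},
    {"dx":0,"dy":1.7,"dz":0,"wx":0,"wy":0,"wz":0,"hand":40},
    {"dx":0,"dy":2.1,"dz":0,"wx":0,"wy":0,"wz":0,"hand":40},
    {"dx":0,"dy":2.3,"dz":0,"wx":0,"wy":0,"wz":0,"hand":40},
    {"dx":0,"dy":2.3,"dz":0,"wx":0,"wy":0,"wz":0,"hand":40},
    {"dx":0,"dy":2.3,"dz":0,"wx":0,"wy":0,"wz":0,"hand":40},
  ],
)

```text
clock: 54.25
eef_pos: [0.6158, -0.1555, 0.0947]
tool_rot: [0.716, 0.698, -0.005, -0.007]
ft_force: [-22.4, 3.8, 12.5]
grip_width: 0.0399
grasp_force: 11.4
```

>>> drive_tool(
  rows=[
    {"dx":0,"dy":-0.6,"dz":0,"wx":0,"wy":0,"wz":0,"hand":40},
    {"dx":0,"dy":-1.2,"dz":0,"wx":0,"wy":0,"wz":0,"hand":40},
    {"dx":0,"dy":-1.8,"dz":0,"wx":0,"wy":0,"wz":0,"hand":40},
    {"dx":0,"dy":-2.3,"dz":0,"wx":0,"wy":0,"wz":0,"hand":40},
    {"dx":0,"dy":-2.3,"dz":0,"wx":0,"wy":0,"wz":0,"hand":40},
    {"dx":0,"dy":-2.3,"dz":0,"wx":0,"wy":0,"wz":0,"hand":40},
  ],
)

```text
clock: 54.85
eef_pos: [0.5102, -0.1546, 0.0966]
tool_rot: [0.716, 0.698, 0.001, 0.001]
ft_force: [0.0, 0.3, -0.2]
grip_width: 0.0404
grasp_force: 0.0
```

>>> drive_tool(
  rows=[
    {"dx":0,"dy":0.5,"dz":0,"wx":0,"wy":0,"wz":0,"hand":40},
    {"dx":0,"dy":0.9,"dz":0,"wx":0,"wy":0,"wz":0,"hand":40},
    {"dx":0,"dy":1.3,"dz":0,"wx":0,"wy":0,"wz":0,"hand":40},
    {"dx":0,"dy":1.7,"dz":0,"wx":0,"wy":0,"wz":0,"hand":40},
    {"dx":0,"dy":2.1,"dz":0,"wx":0,"wy":0,"wz":0,"hand":40},
    {"dx":0,"dy":2.3,"dz":0,"wx":0,"wy":0,"wz":0,"hand":40},
    {"dx":0,"dy":2.3,"dz":0,"wx":0,"wy":0,"wz":0,"hand":40},
    {"dx":0,"dy":2.3,"dz":0,"wx":0,"wy":0,"wz":0,"hand":40},
  ],
)

```text
clock: 55.65
eef_pos: [0.6158, -0.1554, 0.0943]
tool_rot: [0.716, 0.698, -0.005, -0.008]
ft_force: [-22.9, 4.3, 13.6]
grip_width: 0.0401
grasp_force: 11.6
```

>>> drive_tool(
  rows=[
    {"dx":0,"dy":-0.6,"dz":0,"wx":0,"wy":0,"wz":0,"hand":40},
    {"dx":0,"dy":-1.2,"dz":0,"wx":0,"wy":0,"wz":0,"hand":40},
    {"dx":0,"dy":-1.8,"dz":0,"wx":0,"wy":0,"wz":0,"hand":40},
    {"dx":0,"dy":-2.3,"dz":0,"wx":0,"wy":0,"wz":0,"hand":60},
    {"dx":0,"dy":-2.3,"dz":0,"wx":0,"wy":0,"wz":0,"hand":85},
    {"dx":0,"dy":-2.3,"dz":-1.5,"wx":0,"wy":0,"wz":0,"hand":85},
    {"dx":0,"dy":-2.3,"dz":-4,"wx":0,"wy":0,"wz":0,"hand":85},
    {"dx":0,"dy":-2.3,"dz":-6,"wx":0,"wy":0,"wz":0,"hand":85},
    {"dx":0,"dy":-2.3,"dz":-6,"wx":0,"wy":0,"wz":0,"hand":85},
    {"dx":0,"dy":-2.3,"dz":-6,"wx":0,"wy":0,"wz":0,"hand":85},
    {"dx":0,"dy":-2.3,"dz":-6,"wx":0,"wy":0,"wz":0,"hand":85},
  ],
)

```text
clock: 56.75
eef_pos: [0.5101, -0.1542, 0.3988]
tool_rot: [0.716, 0.698, 0.001, 0.002]
ft_force: [1.4, -0.9, -0.4]
grip_width: 0.0848
grasp_force: 0.0
```

Run:
```python
from h import *
o,im=pic('wrist','w24'); print(o['eef_pos'])
to((.50,.12,.42),88.5)
o,im=pic('top','t24')
print('pan level'); darkloc('top',o,im,.045,((-.14,.14),(-.14,.14)))
```

```text
[ 0.5101271  -0.15419406  0.39881205]
d [ 5.49 -0.37 -0.27] w [0.21 0.06 0.01] rows>= 5.5
pan level
  140  201 210 210 208 208 190 154 147  96 115 119 118 117 121 115 118 117 117 130  77 165 214 207 172
  128  197 204 212 200 156 143 148 158 100 143 140 148 146 144 136 130 122 117 109  87 182 204 199 154
  116  205 206 199 165 144 156 173 159 126 187 223 183 182 223 182 150 148 138 118 104 160 170 191 164
  104  201 205 159 149 158 175 206 203 231 237 233 233 238 239 233 228 199 150 142 139 160 158 177 167
   92  200 192 148 160 162 176 192 188 143 154 156 161 149 154 152 160 150 148 141 162 172 155 158 175
   80  195 149 157 176 165 165 172 163 173 143 143 144 143 146 142 145 144 145 141 178 170 159 158 174
   68  172 148 177 178 176 165 163 178 187 147 142 151 150 144 143 151 151 151 142 199 177 170 153 157
   56  154 170 181 179 179 177 166 163 218 237 232 232 239 232 232 230 239 237 226 196 179 178 165 153
   44  155 178 180 177 179 181 166 141 224 239 239 239 239 238 237 238 238 239 232 203 179 182 175 150
   32  168 178 180 176 178 158 114 103 227 238 238 238 239 239 238 239 23
[... 771 characters left out ...]
78 180 182 170 168 187 235 239 238 239 238 238 239 239 239 143 187 178 181 171 142
  -76  152 155 172 181 183 166 169 180 145 188 196 210 203 222 225 224 192 201 134 171 177 178 162 147
  -88  143 155 155 175 168 175 182 175 115  99  97 100  99 103 114 169 165 174 161 167 179 164 153 122
 -100  123 149 158 161 172 181 180 177 105  99  97  99  97 101 103 173 177 178 174 165 162 147 147 103
 -112  104 128 136 140 141 154 167 148  83  75  78  83  79  83  84 158 153 154 155 139 127 132 120  96
 -124  101 106 106 110 116 114 118 125 111  73  59  53  55  53  64 137 139 118 105 119 105 107 101 109
 -136  104 106 104 105 108 120 115 115 118 121 118 116 116 115 113 109 110 104  96 105 103 104  95 116
```

Run:
```python
from h import *
for c in('top','scene','wrist'):
    o,im=pic(c,'f'+c)
    for t in('bracket_a_mid','bracket_c_mid'): print(c,t,[(np.round(d['extent']),round(d['score'],2)) for d in bot.look_for(c,t)])
    if c=='wrist':
        for z in(.13,.06): print(np.round(proj('wrist',o,car(-.048,-.194,z))))
        m=(im.max(2)<40).astype(np.uint8); m[260:]=0
        for k in cv2.findContours(m,0,2)[0]:
            if cv2.contourArea(k)>80: print(cv2.boundingRect(k))
```

```text
top bracket_a_mid [(array([260., 198.,  50.,  49.]), 0.66)]
top bracket_c_mid [(array([248., 196., 106., 115.]), 0.51)]
scene bracket_a_mid []
scene bracket_c_mid []
wrist bracket_a_mid []
wrist bracket_c_mid []
[253. 150.]
[253. 140.]
(250, 225, 38, 35)
(422, 208, 90, 52)
(438, 149, 74, 69)
(244, 134, 14, 13)
(481, 11, 31, 51)
```

```bash
python3 -c "
from workcell import bot
print(bot.job_done())"
```

```text
the job is handed in; nothing more can be done
None
```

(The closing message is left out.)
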